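# Load, shut and lock the screened test box, then set the level dial

## Task

Put every module from the bench into the screened box, each lying flat in a bay of its own with its black grip bar upwards, shut the lid, then lock both orange studs on it by pushing each fully in and turning it a quarter turn clockwise until it stays in. Only when the box is locked, turn the level source's dial so that its white line points at the green marker. Leave everything else on the bench where it is.

Things in the scene. Friction and masses are not known exactly. Their poses are not given: they have to be found in the camera images.
- box: Aluminium box, fixed: 170 (its x) x 240 (y) mm, walls 66 high, 5 thick, floor 5 thick. Origin: centre of underside; +x to the hinge side (far from robot), z up. Three bays, open at the top, 115 long in x, 74 wide in y, centred at x +22.5, y -78, 0, +78 mm; white ribs between them rise 18 mm off the floor. The narrow front channel (x -80 to -40) holds fastener receptacles: nothing goes in it.
- lid (a joint): Beige hinged lid of the box, a plate 170 x 240 x 8 mm. 0 = shut (on the walls, outer face 74 mm above the bench), positive = open (rad); it starts about upright (1.55 to 1.66). It is shut by pushing its outer (far) face towards the robot and down. A stiff hinge (0.45 N m) keeps it more or less where it is left.
- lid_hinge (a point): Middle of the lid's hinge line, at the far top edge of the box (box x +85, z 66 mm). Axes turn with the lid: -x runs from the hinge to the free edge, 170 mm away; z is the outward normal of the outer face, which lies 8 mm from this point along z; y is the hinge line. The middle strip of the outer face, between the studs, is free to push on.
- left_stud (a point): Middle of the orange wing of the left stud on the lid (lid shut: box x -62.5, y +85 mm, 95 mm above the bench when up). The wing is 50 long (its x), 14 thick (y), 24 mm high (z, away from the lid); its underside is 9 mm off the lid when up, 0 mm fully in. Unlocked, the wing runs along the box's x; locked, along its y.
- left_push (a joint): How far the left stud is pushed in (m): 0 up, 0.009 fully in. Spring: 3.5 N at first, 10 N fully in. With the lid shut a cross pin blocks turning until it is at least 7 mm in. Turned fully and let go, it comes back to about 5 mm and stays: locked. Let go earlier, it springs up or sticks half-way.
- left_turn (a joint): Angle of the left stud (rad): 0 unlocked, 1.57 (a quarter turn clockwise from above, a hard stop) locked. If it is turned while the lid is open, the lid will not shut.
- right_stud (a point): Middle of the orange wing of the right stud on the lid (lid shut: box x -62.5, y -85 mm, 95 mm above the bench when up). The wing is 50 long (its x), 14 thick (y), 24 mm high (z, away from the lid); its underside is 9 mm off the lid when up, 0 mm fully in. Unlocked, the wing runs along the box's x; locked, along its y.
- right_push (a joint): How far the right stud is pushed in (m): 0 up, 0.009 fully in. Spring: 3.5 N at first, 10 N fully in. With the lid shut a cross pin blocks turning until it is at least 7 mm in. Turned fully and let go, it comes back to about 5 mm and stays: locked. Let go earlier, it springs up or sticks half-way.
- right_turn (a joint): Angle of the right stud (rad): 0 unlocked, 1.57 (a quarter turn clockwise from above, a hard stop) locked. If it is turned while the lid is open, the lid will not shut.
- a_mid (a point): Centre (25 mm above its underside) of the module with red end stripes; may be absent. Aluminium body 96 mm (its x) x 50 mm (y) x 26 mm high, with a black grip bar on top, 50 mm long (along x), 14 mm thick (along y) and 24 mm high: 50 mm high in all, about 0.25 kg. z points up when it stands on its underside.
- b_mid (a point): Centre (25 mm above its underside) of the module with yellow end stripes; may be absent. Aluminium body 96 mm (its x) x 50 mm (y) x 26 mm high, with a black grip bar on top, 50 mm long (along x), 14 mm thick (along y) and 24 mm high: 50 mm high in all, about 0.25 kg. z points up when it stands on its underside.
- c_mid (a point): Centre (25 mm above its underside) of the module with green end stripes; may be absent. Aluminium body 96 mm (its x) x 50 mm (y) x 26 mm high, with a black grip bar on top, 50 mm long (along x), 14 mm thick (along y) and 24 mm high: 50 mm high in all, about 0.25 kg. z points up when it stands on its underside.
- d_mid (a point): Centre (25 mm above its underside) of the module with blue end stripes; may be absent. Aluminium body 96 mm (its x) x 50 mm (y) x 26 mm high, with a black grip bar on top, 50 mm long (along x), 14 mm thick (along y) and 24 mm high: 50 mm high in all, about 0.25 kg. z points up when it stands on its underside.
- dial_grip (a point): On the axis of the dial in the top of the beige level source (120 x 120 x 50 mm, fixed), half-way up its grip bar, 77 mm above the bench. Bar 50 long (its x), 14 thick (y), 28 high (62 to 90 mm above the bench), on a disc 52 mm across, 10 high. Turns with the dial; the end with the white line, the pointer, is at -x.
- dial (a joint): Angle of the dial (rad), growing clockwise from above, no stops, stays where it is left (friction 0.04 N m).
- dial_pointer (a point): Point 36 mm from the dial's axis in the direction in which the white line on the dial points; turns with the dial, 52 mm above the bench.
- marker_point (a point): Point 36 mm from the dial's axis at the green marker on the dial's scale, 52 mm above the bench. The marker is fixed on the scale, in a different place each time.
- screwdriver: Screwdriver lying on the bench; not part of the job. Origin: middle of its underside.
- wrench: Wrench lying on the bench; not part of the job. Origin: middle of its underside.
- meter: Yellow hand-held meter, 150 x 75 x 34 mm; not part of the job. Origin: on its underside.
- reel: Steel reel, 60 mm across, 40 mm high; not part of the job. Origin: on its underside.
- load: Dark dummy load, a cylinder 44 mm across and 70 mm high with a neck; not part of the job. Origin: on its underside.
- horn: Copper-coloured horn standing on its mouth, 80 mm across at the foot, 110 mm high; not part of the job. Origin: on its underside.
- mug: White mug, 80 mm across, 90 mm high; not part of the job. Origin: on its underside.

How it is judged:
On the way, in this order (a step that is already met when the one before it is completed fails the run):
1. every module lies flat in a bay of the box (x of a_mid in the frame of box between -0.03 and 0.075 m and y of a_mid in the frame of box between -0.112 and 0.112 m and z of each of a_mid, b_mid, c_mid, d_mid in the frame of box below 0.037 m and angle between each of a_mid, b_mid, c_mid, d_mid's own z axis and vertical below 0.25 rad and x of b_mid in the frame of box between -0.03 and 0.075 m and y of b_mid in the frame of box between -0.112 and 0.112 m and x of c_mid in the frame of box between -0.03 and 0.075 m and y of c_mid in the frame of box between -0.112 and 0.112 m and x of d_mid in the frame of box between -0.03 and 0.075 m and y of d_mid in the frame of box between -0.112 and 0.112 m), for 0.2 s.
2. the lid is shut (value of joint lid below 0.06 rad), for 0.2 s.
3. both studs are pushed in, turned and locked (value of joint each of left_turn, right_turn above 1.3 rad and value of joint each of left_push, right_push above 0.003 m and value of joint lid below 0.06 rad), for 0.2 s.
4. the dial points at the green marker (horizontal distance between dial_pointer and marker_point below 0.005 m), for 0.2 s.
At the end, for the whole second after the job is handed in: Every module present lies in a bay, flat to 0.25 rad, grip bar up; the lid is shut (under 0.06 rad); both studs are turned past 1.3 rad and held in by more than 3 mm; the dial's pointer is within 5 mm (8 degrees) of the green marker; lid and dial at rest (all of step 1 and all of step 3 and horizontal distance between dial_pointer and marker_point below 0.005 m and velocity of joint dial between -0.1 and 0.1 rad/s and velocity of joint lid between -0.1 and 0.1 rad/s); the robot touches nothing.
It fails at once if something that is not part of the job is moved more than 5 cm (distance of any of screwdriver, wrench, meter, reel, load, horn, mug from where it was at the start of the episode above 0.05 m).
Of module_a, module_b, module_c, module_d only 2 to 3 are there at a start; the rules pass over those that are not, and their reading is None.
At some moment in a run one of module_a, module_b, module_c, module_d may be knocked a few centimetres aside while the robot is not near it.
Once in a run the grip may slacken for a moment while it holds something.
It also fails if it takes over 210 s, if anything falls off the work surface, if the arm or the gripper's body presses on something with over 40 N, if the wrist force passes 120 N, or if a joint passes its speed limit or range.

## Robot

A 7-joint arm with a two-finger parallel gripper is mounted at the origin on the work surface. World frame = base frame: x ahead of the robot, y to its left, z up, the work surface at z = 0. Lengths are in m, angles in rad, forces in N, time in s.
With the tool pointing down it reaches from about 0.4 to 0.85 m from the base axis. Payload 10.4 kg.
Tool frame: the origin (TCP) lies on the front face of the gripper's body, between the roots of the fingers; the fingertips stand 73 mm ahead of it and the grasp point (between the pads) lies 54 mm ahead of it; z points along the fingers, y is the line along which they close (so a half turn about z gives the same grasp; the last joint's range is limited). The gripper opens to 85 mm and grips with 20 to 120 N. Pads are 22 mm wide; open, the fingers measure 114 mm over their backs; the gripper's body (76 mm by 85 mm) begins 54 mm behind the grasp point. The pads swing forward as they close: fully open they stand 13 mm farther back than shut.
Start: joints at [1.195, 0.332, -0.065, 1.46, 0.022, 1.35, -0.088], TCP at [0.216, -0.587, 0.304] pointing down, gripper open.
Joint ranges: [-2.6, 2.6], [-0.5, 2.12], [-1.47, 1.34], [0.16, 2.42], [-1.27, 4.41], [0.06, 2.06], [-2.6, 2.6]. Speed limits (rad/s): [2.22, 2.22, 2.79, 2.79, 3.14, 3.14, 3.14].

## Interface

Orientations are given as a unit quaternion [x, y, z, w].
In Python, from workcell import manip gives the robot as it stands.
- The arm moves only by the shell command python3 -m jog 'ROWS' [FORCE]. ROWS is JSON, a list of rows, each an object with "grip": the gripper command: -1 is fully open, 1 is shut, values between are in proportion; "slide": the shift along the tool's x, y, z in cm, a list of three; "yaw": the turn about the tool's z in rad. A call has 1 to 8 rows; each row shifts and turns the commanded pose from where the row before left it, along the tool's axes as they then stand; what a row does not reach is not made up. A row lasts 1/10 s, in which the tool goes at most 50 mm and 8.59 degrees, less where a joint would pass 70% of its speed; a pose out of reach is approached as far as the arm can. A call with a gripper value outside its range is refused whole. The fingers move at their own pace and stop on an object; FORCE is the grip in N (left out, the last holds). Time passes only in rows, so rows that do not move let the fingers close. It gives the time, the measured TCP pose, the force, the opening and the grip force at its end, in the units of the state.
- manip.get_obs(): the state, without advancing time (a new reading comes with each control period).
- manip.camera(name): name is "side" or "top" or "wrist"; returns the picture (384x512x3 uint8, blue, green, red); there is no depth.
- manip.calibration(name): a dict with "vfov" (degrees; the focal length in pixels is half the picture's height over the tangent of half this angle, whatever the lens; pixels are square), "cx", "cy" (the principal point, pixels), "k1" (the pictures are not rectified: a ray, as slopes to the right and down, at radius r is drawn at 1 + k1 r^2 times it, then the intrinsics apply), "camera_from_world" (4x4, takes a point from world to camera coordinates). Camera axes: x right, y down, z forward; pixel columns grow to the right and rows downward; lengths in m; the calibration is good to about 2 mm. A picture is of the moment at which its call begins: read the wrist's pose just before it. calibration takes no time and is no camera call; for the wrist camera it gives the pose at the moment of the call.
- manip.hand_in(): hands the job in; it is judged then, once.
Trained networks look in the newest picture that a camera, given by its name, has taken for a name from the list of things; names that differ only in an ending like _2 or _b are one class to them, and where a whole thing is asked for, a point or a joint stands for the part that bears it (a point fixed in the world has none). Each returns a list of dicts, best first, with "conf" (0 to 1); they miss things now and then, are a little off and sometimes report something else, mostly with a low value. They report only what shows in the picture. A call takes as long as a camera call.
- manip.masks_of(thing, camera): "region" (384x512 bool, what is visible of it) and "centre" ([column, row] in pixels, amid what is visible of it).
The state is a dict: "clock": time; "joint_pos": joint angles; "joint_velocities": joint speeds; "tau": joint torques, N m; "position": TCP position; "ee_rot": TCP orientation; "ft_force": force on the tool from outside, world axes, zero at the start; "torque": the same for the moment, N m; "grip_width": opening from 0.0 (shut) to 1.0 (fully open); "grasp_force": force on a finger pad.
Only numpy, scipy, OpenCV 4.12 (cv2) and the standard library are available. Lean on these libraries where they do the work, as an engineer would, in place of code of your own. Each camera call takes 0.05 s, during which the arm holds its last target. There are 200 camera calls.

## Working session

There is one attempt and no reset: what is moved stays moved. The work goes in short steps, Python scripts to look and compute and a shell command to move; the robot and the scene stay as the last step left them, time stands still between calls to the robot, and variables do not carry over. Pictures are saved under pics/ and viewed, at most 15 in all, crops included, and the job is handed in when it is done.

```bash
mkdir -p pics; ls; cat > h.py <<'E'
import numpy as np, cv2
from workcell import manip
from scipy.spatial.transform import Rotation as R
def K(c):
    f=192/np.tan(np.radians(c['vfov'])/2); return f
def px2w(c,px,z):
    """pixels -> world points on plane z"""
    px=np.atleast_2d(np.array(px,float)); f=K(c)
    d=(px-[c['cx'],c['cy']])/f; u=d.copy()
    for _ in range(20): u=d/(1+c['k1']*(u**2).sum(1,keepdims=True))
    T=np.linalg.inv(np.array(c['camera_from_world']))
    ray=np.c_[u,np.ones(len(u))]@T[:3,:3].T; o=T[:3,3]
    return o+ray*((z-o[2])/ray[:,2:])
def w2px(c,p):
    p=np.atleast_2d(np.array(p,float)); T=np.array(c['camera_from_world'])
    q=p@T[:3,:3].T+T[:3,3]; u=q[:,:2]/q[:,2:]
    return u*(1+c['k1']*(u**2).sum(1,keepdims=True))*K(c)+[c['cx'],c['cy']]
E
python3 - <<'E'
from h import *
for n in('top','side','wrist'):
    im=manip.camera(n); cv2.imwrite(f'pics/{n}0.png',im); c=manip.calibration(n); print(n,c['vfov'],c['cx'],c['cy'],c['k1'],np.round(np.linalg.inv(c['camera_from_world']),3).tolist())
    if n=='wrist': continue
    for t in ['box','lid','left_stud','right_stud','a_mid','b_mid','c_mid','d_mid','dial_grip','dial','screwdriver','wrench','meter','reel','load','horn','mug']:
        r=manip.masks_of(t,n); print(t,[(round(x['conf'],2),np.round(x['centre']).tolist(),int(x['region'].sum())) for x in r[:3]])
o=manip.get_obs(); print(o)
E
```

```text
pics
top 48.03164069297955 263.6679796806154 184.93907905398308 -0.08418815929771967 [[-0.001, -0.987, 0.163, 0.415], [-1.0, 0.001, 0.0, -0.014], [-0.001, -0.163, -0.987, 1.298], [0.0, 0.0, 0.0, 1.0]]
box [(0.7, [255.0, 197.0], 6999)]
lid [(0.75, [262.0, 170.0], 1857)]
left_stud [(0.45, [232.0, 150.0], 76), (0.44, [362.0, 243.0], 263)]
right_stud [(0.48, [294.0, 158.0], 98)]
a_mid []
b_mid [(0.67, [344.0, 193.0], 581)]
c_mid [(0.87, [147.0, 250.0], 638)]
d_mid []
dial_grip [(0.51, [361.0, 245.0], 244), (0.4, [344.0, 194.0], 596)]
dial [(0.64, [362.0, 246.0], 232)]
screwdriver [(0.69, [301.0, 142.0], 306)]
wrench [(0.77, [232.0, 136.0], 161)]
meter [(0.65, [155.0, 153.0], 1246)]
reel [(0.9, [265.0, 127.0], 288)]
load [(0.56, [127.0, 198.0], 223), (0.52, [345.0, 193.0], 626)]
horn [(0.8, [347.0, 144.0], 543)]
mug []
side 50.91935083161476 259.4597533635383 191.49860764526474 -0.029327441469530202 [[-0.929, -0.199, 0.313, 0.227], [-0.371, 0.532, -0.761, 0.881], [-0.015, -0.823, -0.568, 0.779], [0.0, 0.0, 0.0, 1.0]]
box [(0.61, [256.0, 209.0], 7303), (0.44, [237.0, 179.0], 2786)]
lid [(0
[... 981 characters left out ...]
int_pos': array([ 1.19540283,  0.33217859, -0.06470209,  1.46007371,  0.02160435,
        1.3499267 , -0.08849705]), 'joint_velocities': array([-0.00020161,  0.00121444, -0.00152905,  0.00070932,  0.0023929 ,
       -0.00025077, -0.00040164]), 'tau': array([ 1.17125735e-03, -6.25227857e+01,  4.91259049e-02, -3.91826856e+01,
        1.63010851e-02,  1.82813401e-03, -1.79935427e-06]), 'position': array([ 0.21597179, -0.58651662,  0.30396348]), 'ee_rot': array([9.84481640e-01, 1.75487602e-01, 1.73518732e-05, 5.16401252e-05]), 'ft_force': array([ 0.48215686,  0.81692639, -0.88135896]), 'torque': array([-0.00516106, -0.03602942,  0.03090486]), 'grasp_force': 0.0, 'grip_width': 0.9987372460515658}
```

```bash
python3 -c "
import cv2
a=cv2.imread('pics/top0.png')[90:330,80:430];cv2.imwrite('pics/t1.png',cv2.resize(a,None,fx=2.25,fy=2.25,interpolation=2))
a=cv2.imread('pics/side0.png')[90:384,100:420];cv2.imwrite('pics/s1.png',cv2.resize(a,None,fx=2,fy=2,interpolation=2))"
```

```text
(no output)
```

View pics/t1.png

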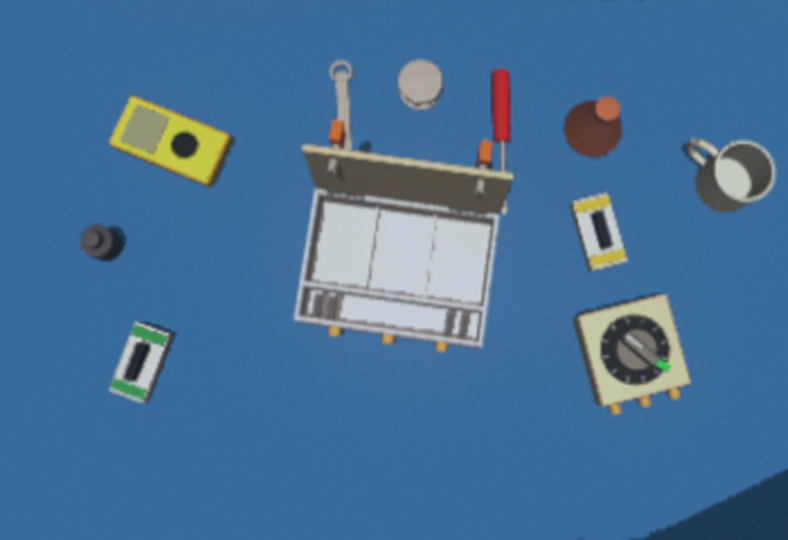

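View pics/s1.png

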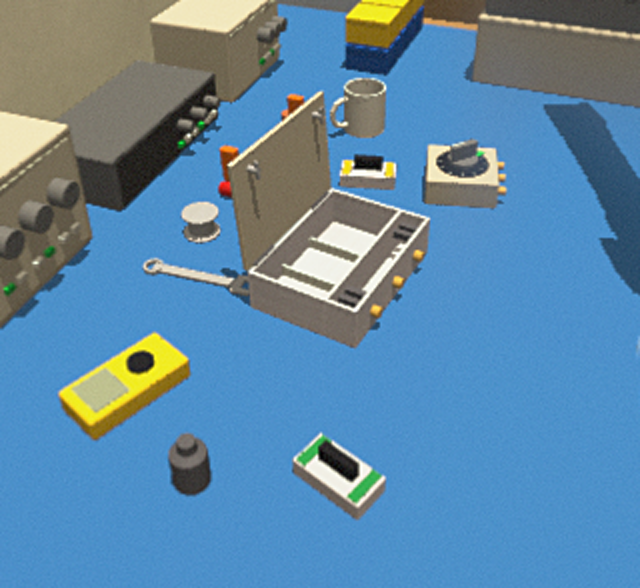

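Both pictures show the upright modules b (yellow, top px 344,193) and c (green, 147,250), with no a or d. The lid is upright. The dial (362,245) has its marker at the lower right, around (375,252), and the wing/pointer end still needs a close look.

```bash
cat >> h.py <<'E'
from scipy.optimize import minimize, least_squares
def boxpts(lx,ly,z0,z1): return np.array([[x,y,z] for x in(-lx/2,lx/2) for y in(-ly/2,ly/2) for z in(z0,z1)])
MOD=[boxpts(.096,.05,0,.026),boxpts(.05,.014,.026,.05)]
def place(P,q): c,s=np.cos(q[2]),np.sin(q[2]); return P@np.array([[c,s,0],[-s,c,0],[0,0,1]])+[q[0],q[1],0]
def sil(c,parts,q):
    m=np.zeros((384*4,512*4),np.uint8)
    for P in parts: cv2.fillConvexPoly(m,cv2.convexHull(np.round((w2px(c,place(P,q))+.5)*4).astype(np.int32)),1)
    return cv2.resize(m.astype(np.float32),(512,384),interpolation=cv2.INTER_AREA)
def fit(views,parts,q0):
    def cost(q): return sum(np.abs(sil(c,parts,q)-m).sum()/m.sum() for c,m in views)
    best=None
    for dy in (0,.6,1.2,1.8,2.4):
        q=[q0[0],q0[1],q0[2]+dy]
        r=minimize(cost,q,method='Nelder-Mead',options=dict(initial_simplex=np.array([q,np.add(q,[.01,0,0]),np.add(q,[0,.01,0]),np.add(q,[0,0,.3])]),xatol=1e-4,fatol=1e-4))
        if best is None or r.fun<best.fun: best=r
    return best.x,best.fun
E
python3 - <<'E'
from h import *
C={n:manip.calibration(n) for n in('top','side')}
for n in C: manip.camera(n)
for t in('b_mid','c_mid'):
    V=[];
    for n in C:
        r=manip.masks_of(t,n)[0]; V.append((C[n],r['region'].astype(np.float32)))
        if n=='top': p=px2w(C[n],r['centre'],.03)[0]
    print(t,fit(V,MOD,[p[0],p[1],0]),[fit([v],MOD,[p[0],p[1],0]) for v in V])
# level source / box corners
t=np.array([[296,319],[483,346],[497,215],[318,190]])/2.25+[80,90]-.25
W=px2w(C['top'],t,.066); print(W)
M=np.array([[-.085,.12,0],[-.085,-.12,0],[.085,-.12,0],[.085,.12,0]])
s=np.array([[356,346],[429,219],[331,191],[250,268]])/2+[100,90]-.25  # side rim: FL? 
Ws=px2w(C['side'],s,.066); print(Ws)
f=lambda q,W:(place(M,q)[:,:2]-W[:,:2]).ravel()
for w in(W,Ws,(W+Ws)/2):
    r=least_squares(f,[.55,0,0],args=(w,)); print(r.x,np.round(r.fun,4))
r=manip.masks_of('dial_grip','top'); 
for z in (.077,): print(px2w(C['top'],[x['centre'] for x in r],z))
E
```

```text
b_mid (array([ 0.60391975, -0.26067357,  0.22922245]), np.float64(0.17044246196746826)) [(array([ 0.60236176, -0.2609117 ,  3.37259968]), np.float64(0.09438775479793549)), (array([ 0.60392462, -0.25928182,  0.22084843]), np.float64(0.06752873212099075))]
c_mid (array([ 0.45048834, -0.32364354,  1.72988928]), np.float64(2.701981544494629)) [(array([ 0.45122283, -0.32411919,  1.75413662]), np.float64(1.3780242204666138)), (array([ 3.26310671, -3.45066967, -3.44469593]), np.float64(1.0))]
[[ 0.48371382  0.13609323  0.066     ]
 [ 0.44969382 -0.10051961  0.066     ]
 [ 0.61714918 -0.12046509  0.066     ]
 [ 0.65007375  0.11062124  0.066     ]]
[[ 0.46227187  0.19815269  0.066     ]
 [ 0.4497304  -0.09449576  0.066     ]
 [ 0.61577857 -0.1137109   0.066     ]
 [ 0.65210868  0.10685603  0.066     ]]
[ 0.55015765  0.00643244 -0.1398397 ] [-0.001   0.001  -0.0004 -0.      0.0005 -0.0038  0.001   0.0028]
[ 0.54497238  0.02420052 -0.16464136] [ 0.0185 -0.0416 -0.0083  0.0143 -0.0066  0.0056 -0.0036  0.0218]
[ 0.54756501  0.01531648 -0.15277982] [ 0.0088 -0.0203 -0.0044  0.0072 -0.0032  0.0009 -0.0013  0.0122]
[[ 0.44842317 -0.28979032  0.077     ]
 [ 0.72238802  0.0876263   0.077     ]]
```

```bash
python3 - <<'E'
from h import *
C={n:manip.calibration(n) for n in('top','side')}
ims={n:manip.camera(n) for n in C}
near={'top':(147,250),'side':(269,328)}
V=[]
for n in C:
    r=min(manip.masks_of('c_mid',n),key=lambda x:np.hypot(*np.subtract(x['centre'],near[n]))); V.append((C[n],r['region'].astype(np.float32)))
p=px2w(C['top'],near['top'],.03)[0]
print('c',fit(V,MOD,[p[0],p[1],0]),[fit([v],MOD,[p[0],p[1],0]) for v in V])
SRC=[boxpts(.12,.12,0,.05)]
t=np.array([[575,314],[666,295],[690,383],[602,406]])/2.25+[80,90]-.25
W=px2w(C['top'],t,.05);print(W,W.mean(0))
o=manip.get_obs(); Rm=R.from_quat(o['ee_rot']).as_matrix(); print(np.round(Rm,3))
q=(.550,.006,-.14)
# overlay check of box rim
rim=np.array([[x,y,.066] for x,y in((-.085,-.12),(-.085,.12),(.085,.12),(.085,-.12))]);bot=rim*[1,1,0]
for n in C:
    im=cv2.resize(ims[n],None,fx=3,fy=3,interpolation=2)
    for P in(rim,bot): cv2.polylines(im,[np.round((w2px(C[n],place(P,q))+.5)*3).astype(int)],True,(0,0,255),1)
    x0,y0=((150,140) if n=='top' else (220,110)); 
    if n=='top': x0=200
    cv2.imwrite(f'pics/ov_{n}.png',im[y0*3:y0*3+190*3,x0*3:x0*3+200*3])
E
```

```text
c (array([0.43029126, 0.34711026, 2.78969914]), np.float64(0.21148627996444702)) [(array([ 0.42975921,  0.34692591, -0.3327479 ]), np.float64(0.09671848267316818)), (array([0.4306933 , 0.3466568 , 2.78817244]), np.float64(0.10801499336957932))]
[[ 0.49066286 -0.2205851   0.05      ]
 [ 0.51469738 -0.33967912  0.05      ]
 [ 0.4017987  -0.36655637  0.05      ]
 [ 0.37371428 -0.25234119  0.05      ]] [ 0.4452183  -0.29479045  0.05      ]
[[ 0.938  0.346  0.   ]
 [ 0.346 -0.938 -0.   ]
 [ 0.     0.    -1.   ]]
```

View pics/ov_top.png

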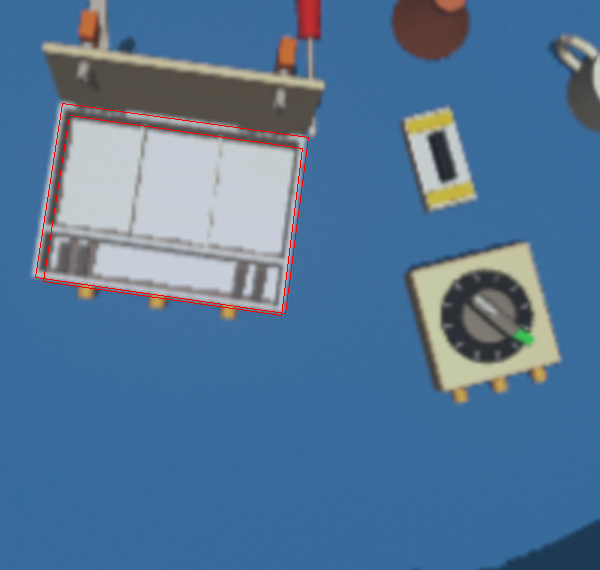

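View pics/ov_side.png

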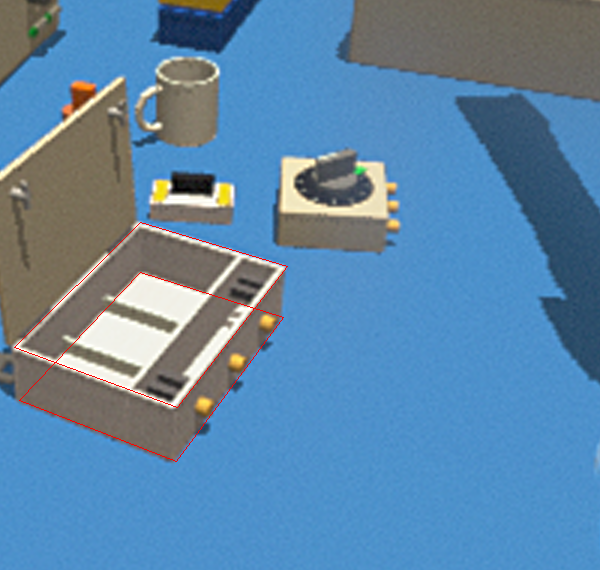

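Box overlay matches in both views: pose (0.550, 0.006, yaw −0.14). Moving over b now.

```bash
cat >> h.py <<'E'
def go(x,y,z,psi=None):
    o=manip.get_obs(); Rm=R.from_quat(o['ee_rot']).as_matrix(); p=np.array(o['position'])
    ps=np.arctan2(Rm[1,0],Rm[0,0]); d=Rm.T@(np.array([x,y,z])-p)*100
    print('t',round(o['clock'],2),'pos',np.round(p,4),'psi',round(ps,3),'slide',np.round(d,2),'yaw',None if psi is None else round((ps-psi+np.pi)%(2*np.pi)-np.pi,3),'j',np.round(o['joint_pos'],2),'gw',round(o['grip_width'],3),'gf',round(o['grasp_force'],1),'F',np.round(o['ft_force'],1))
E
python3 -m jog '[{"grip":-1,"slide":[4,-1.4,0],"yaw":0},{"grip":-1,"slide":[4,-1.4,0],"yaw":0},{"grip":-1,"slide":[4,-1.4,0],"yaw":0},{"grip":-1,"slide":[4,-1.4,0],"yaw":0},{"grip":-1,"slide":[4,-1.4,0],"yaw":0},{"grip":-1,"slide":[4,-1.4,0],"yaw":0}]' 40
python3 -m jog '[{"grip":-1,"slide":[4,-1.5,0],"yaw":0},{"grip":-1,"slide":[4,-1.5,0],"yaw":0},{"grip":-1,"slide":[4,-1.5,0],"yaw":0},{"grip":-1,"slide":[4,-1.5,0],"yaw":0},{"grip":-1,"slide":[4,-1.5,0],"yaw":0},{"grip":-1,"slide":[3.6,-1.2,0],"yaw":0.128},{"grip":-1,"slide":[0,0,0],"yaw":0}]'
python3 -c "
from h import *
go(.603,-.26,.3,.225);c=manip.calibration('wrist');cv2.imwrite('pics/w1.png',manip.camera('wrist'))
r=manip.masks_of('b_mid','wrist')
for x in r: print(x['conf'],x['centre'],x['region'].sum(),px2w(c,x['centre'],.03))
if r: print(fit([(c,r[0]['region'].astype(np.float32))],MOD,[.603,-.26,.225]))
"
```

```text
clock: 3.0
position: [0.4133, -0.4235, 0.3041]
ee_rot: [0.984, 0.175, 0.0, 0.0]
ft_force: [0.6, 0.1, 0.1]
grip_width: 1.003
grasp_force: 0.0
clock: 3.7
position: [0.6072, -0.2554, 0.3033]
ee_rot: [0.994, 0.114, 0.001, -0.002]
ft_force: [0.0, -0.1, -0.3]
grip_width: 0.999
grasp_force: 0.0
t 3.7 pos [ 0.6072 -0.2554  0.3033] psi 0.228 slide [-0.52  0.35  0.33] yaw 0.003 j [ 0.55  0.42 -0.3   1.35  0.12  1.39 -1.09] gw 0.999 gf 0.0 F [ 0.  -0.1 -0.3]
0.83 [252.5, 168.2] 3858 [[ 0.6043214  -0.25301353  0.03      ]]
(array([ 0.60230198, -0.25925382,  0.25062068]), np.float64(0.02875518426299095))
```

```bash

python3 -m jog '[{"grip":-1,"slide":[-0.55,0.27,3],"yaw":-0.022},{"grip":-1,"slide":[0,0,4],"yaw":0},{"grip":-1,"slide":[0,0,4],"yaw":0},{"grip":-1,"slide":[0,0,4],"yaw":0},{"grip":-1,"slide":[0,0,3],"yaw":0},{"grip":-1,"slide":[0,0,2.2],"yaw":0},{"grip":-1,"slide":[0,0,0],"yaw":0}]' 60
python3 -c "
from h import *
go(.6023,-.2593,.1,.25)"
```

```text
clock: 4.5
position: [0.5961, -0.2664, 0.0986]
ee_rot: [0.992, 0.123, -0.003, -0.001]
ft_force: [-0.3, 0.2, 0.3]
grip_width: 0.997
grasp_force: 0.0
t 4.5 pos [ 0.5961 -0.2664  0.0986] psi 0.246 slide [ 0.77 -0.54 -0.14] yaw -0.004 j [ 0.56  0.59 -0.28  1.56  0.18  1.02 -1.1 ] gw 0.997 gf 0.0 F [-0.3  0.2  0.3]
```

```bash

python3 -m jog '[{"grip":-1,"slide":[0.7,-0.5,-0.1],"yaw":0},{"grip":-1,"slide":[0,0,0],"yaw":0},{"grip":-1,"slide":[0,0,0],"yaw":0}]'
python3 -c "
from h import *
go(.6023,-.2593,.1,.25)"
```

```text
clock: 4.8
position: [0.6054, -0.2588, 0.1048]
ee_rot: [0.992, 0.123, 0.001, 0.001]
ft_force: [0.7, -0.2, 0.2]
grip_width: 1.0
grasp_force: 0.0
t 4.8 pos [ 0.6054 -0.2588  0.1048] psi 0.248 slide [-0.32 -0.03  0.48] yaw -0.002 j [ 0.54  0.59 -0.28  1.55  0.18  1.03 -1.11] gw 1.0 gf 0.0 F [ 0.7 -0.2  0.2]
```

```bash

python3 -m jog '[{"grip":-1,"slide":[0,0,0],"yaw":0},{"grip":-1,"slide":[0,0,0],"yaw":0},{"grip":-1,"slide":[0,0,0],"yaw":0},{"grip":-1,"slide":[0,0,0],"yaw":0}]' | head -2
python3 -c "
from h import *
go(.6023,-.2593,.1,.25)"
```

```text
clock: 5.2
position: [0.6043, -0.259, 0.103]
t 5.2 pos [ 0.6043 -0.259   0.103 ] psi 0.247 slide [-0.21 -0.02  0.3 ] yaw -0.003 j [ 0.54  0.59 -0.28  1.55  0.18  1.03 -1.11] gw 0.999 gf 0.0 F [-0.7 -1.2 -0.1]
```

```bash

python3 -m jog '[{"grip":-1,"slide":[-0.2,0,0.3],"yaw":0},{"grip":-1,"slide":[0,0,0],"yaw":0},{"grip":1,"slide":[0,0,0],"yaw":0},{"grip":1,"slide":[0,0,0],"yaw":0},{"grip":1,"slide":[0,0,0],"yaw":0},{"grip":1,"slide":[0,0,0],"yaw":0},{"grip":1,"slide":[0,0,0],"yaw":0},{"grip":1,"slide":[0,0,0],"yaw":0}]' 60
python3 -c "
from h import *
go(.6023,-.2593,.1,.25)"
```

```text
clock: 6.0
position: [0.6026, -0.2593, 0.1001]
ee_rot: [0.992, 0.123, 0.0, 0.0]
ft_force: [0.2, 0.5, 1.1]
grip_width: 0.151
grasp_force: 59.2
t 6.0 pos [ 0.6026 -0.2593  0.1001] psi 0.247 slide [-0.03 -0.01  0.01] yaw -0.003 j [ 0.55  0.59 -0.28  1.56  0.18  1.02 -1.11] gw 0.151 gf 59.2 F [0.2 0.5 1.1]
```

```bash

python3 -m jog '[{"grip":1,"slide":[0,0,-2],"yaw":0},{"grip":1,"slide":[0,0,-4],"yaw":0},{"grip":1,"slide":[0,0,-5],"yaw":0},{"grip":1,"slide":[0,0,-4],"yaw":-0.145},{"grip":1,"slide":[0,0,0],"yaw":-0.145},{"grip":1,"slide":[0,0,0],"yaw":-0.145},{"grip":1,"slide":[0,0,0],"yaw":-0.145},{"grip":1,"slide":[0,0,0],"yaw":-0.145}]'
python3 -m jog '[{"grip":1,"slide":[0,0,0],"yaw":-0.145},{"grip":1,"slide":[0,0,0],"yaw":-0.145},{"grip":1,"slide":[0,0,0],"yaw":-0.145},{"grip":1,"slide":[0,0,0],"yaw":-0.145},{"grip":1,"slide":[0,0,0],"yaw":-0.145},{"grip":1,"slide":[0,0,0],"yaw":-0.145},{"grip":1,"slide":[0,0,0],"yaw":-0.145},{"grip":1,"slide":[0,0,0],"yaw":-0.145}]'|tail -2
python3 -m jog '[{"grip":1,"slide":[0,0,0],"yaw":-0.145},{"grip":1,"slide":[0,0,0],"yaw":-0.145},{"grip":1,"slide":[0,0,0],"yaw":-0.145},{"grip":1,"slide":[0,0,0],"yaw":-0.145},{"grip":1,"slide":[0,0,0],"yaw":-0.145},{"grip":1,"slide":[0,0,0],"yaw":-0.145},{"grip":1,"slide":[0,0,0],"yaw":0},{"grip":1,"slide":[0,0,0],"yaw":0}]'
python3 -c "
from h import *
go(.5589,-.074,.24,3.0016)"
```

```text
clock: 6.8
position: [0.6021, -0.2593, 0.2493]
ee_rot: [0.883, 0.47, -0.0, -0.0]
ft_force: [0.3, -0.1, -3.1]
grip_width: 0.154
grasp_force: 58.9
grip_width: 0.151
grasp_force: 58.9
clock: 8.4
position: [0.6022, -0.2595, 0.2494]
ee_rot: [0.072, 0.997, 0.0, -0.0]
ft_force: [0.1, 0.4, -2.6]
grip_width: 0.148
grasp_force: 58.9
t 8.4 pos [ 0.6022 -0.2595  0.2494] psi 2.997 slide [ 6.95 17.73  0.95] yaw -0.004 j [ 0.88  0.55 -0.77  1.41  0.38  1.34  1.52] gw 0.148 gf 58.9 F [ 0.1  0.4 -2.6]
```

```bash

python3 -m jog '[{"grip":1,"slide":[3.5,0,0],"yaw":0},{"grip":1,"slide":[3.5,2,0],"yaw":0},{"grip":1,"slide":[0,4,0],"yaw":0},{"grip":1,"slide":[0,4,0],"yaw":0},{"grip":1,"slide":[0,4,0],"yaw":0},{"grip":1,"slide":[0,3.7,0],"yaw":0},{"grip":1,"slide":[0,0,0],"yaw":0},{"grip":1,"slide":[0,0,0],"yaw":0}]' >/dev/null
python3 -m jog '[{"grip":1,"slide":[0,0,0],"yaw":0},{"grip":1,"slide":[0,0,0],"yaw":0},{"grip":1,"slide":[0,0,0],"yaw":0},{"grip":1,"slide":[0,0,0],"yaw":0}]' >/dev/null
python3 -c "
from h import *
go(.5589,-.074,.107,3.0016)
cv2.imwrite('pics/w2.png',cv2.resize(manip.camera('wrist'),None,fx=1.2,fy=1.2))"
```

```text
t 9.6 pos [ 0.5577 -0.075   0.2499] psi 3.0 slide [-0.1   0.11 14.29] yaw -0.001 j [ 0.79  0.36 -0.89  1.66  0.29  1.26  1.27] gw 0.152 gf 59.2 F [-0.1  0.5 -3. ]
```

View pics/w2.png

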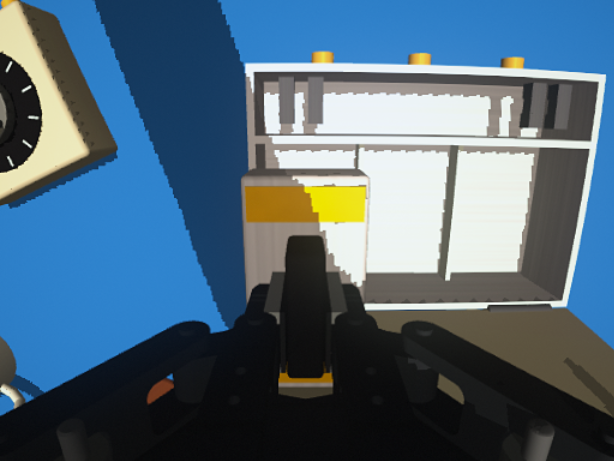

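The module hangs level and square above the right-hand bay, and the gripper clears the lid. Lowering it now.

```bash

python3 -m jog '[{"grip":1,"slide":[-0.1,0.1,2],"yaw":0},{"grip":1,"slide":[0,0,3],"yaw":0},{"grip":1,"slide":[0,0,3],"yaw":0},{"grip":1,"slide":[0,0,2.5],"yaw":0},{"grip":1,"slide":[0,0,2],"yaw":0},{"grip":1,"slide":[0,0,1],"yaw":0},{"grip":1,"slide":[0,0,0],"yaw":0},{"grip":1,"slide":[0,0,0],"yaw":0}]'
python3 -m jog '[{"grip":1,"slide":[0,0,0.4],"yaw":0},{"grip":1,"slide":[0,0,0.3],"yaw":0},{"grip":1,"slide":[0,0,0],"yaw":0}]'
python3 -c "
from h import *
go(.5589,-.074,.107,3.0016)"
```

```text
clock: 10.45
position: [0.5595, -0.0735, 0.1158]
ee_rot: [0.07, 0.998, 0.0, 0.001]
ft_force: [-0.8, 0.2, -2.7]
grip_width: 0.147
grasp_force: 59.2
clock: 10.75
position: [0.5589, -0.0736, 0.1079]
ee_rot: [0.07, 0.998, -0.0, 0.0]
ft_force: [-0.2, -0.3, -2.5]
grip_width: 0.148
grasp_force: 64.3
t 10.75 pos [ 0.5589 -0.0736  0.1079] psi 3.002 slide [-0.01 -0.04  0.09] yaw 0.0 j [ 0.71  0.53 -0.81  1.79  0.44  1.01  1.16] gw 0.148 gf 64.3 F [-0.2 -0.3 -2.5]
```

```bash

python3 -m jog '[{"grip":1,"slide":[0,0,0.3],"yaw":0},{"grip":1,"slide":[0,0,0],"yaw":0},{"grip":0.3,"slide":[0,0,0],"yaw":0},{"grip":0.3,"slide":[0,0,0],"yaw":0},{"grip":0.3,"slide":[0,0,0],"yaw":0},{"grip":0.3,"slide":[0,0,-2],"yaw":0},{"grip":0.3,"slide":[0,0,-5],"yaw":0},{"grip":0.3,"slide":[0,0,-5],"yaw":0}]'
python3 -m jog '[{"grip":0.3,"slide":[0,0,-4],"yaw":0},{"grip":-1,"slide":[0,0,0],"yaw":0},{"grip":-1,"slide":[0,0,0],"yaw":0}]'
python3 -c "
from h import *
go(.4305,.3467,.26,2.79)
C={n:manip.calibration(n) for n in('top','side')}
near={'top':(147,250),'side':(269,328)}
for n in C:
    cv2.imwrite(f'pics/{n}3.png',manip.camera(n));
    for t in('b_mid','c_mid'):print(n,t,[(round(x['conf'],2),x['centre'],int(x['region'].sum())) for x in manip.masks_of(t,n)])
"
```

```text
clock: 11.55
position: [0.5583, -0.0732, 0.2258]
ee_rot: [0.07, 0.998, 0.0, -0.001]
ft_force: [1.4, -1.0, 1.4]
grip_width: 0.35
grasp_force: 0.0
clock: 11.85
position: [0.5591, -0.0736, 0.2655]
ee_rot: [0.07, 0.998, -0.0, 0.001]
ft_force: [0.4, -0.4, -0.4]
grip_width: 0.677
grasp_force: 0.0
t 11.85 pos [ 0.5591 -0.0736  0.2655] psi 3.002 slide [18.6  39.82  0.49] yaw 0.212 j [ 0.79  0.35 -0.9   1.64  0.28  1.29  1.27] gw 0.677 gf 0.0 F [ 0.4 -0.4 -0.4]
top b_mid []
top c_mid [(0.86, [145.9, 250.4], 581), (0.7, [362.2, 245.7], 261)]
side b_mid [(0.58, [273.1, 206.8], 381), (0.23, [331.3, 167.4], 214), (0.17, [246.4, 143.8], 64)]
side c_mid [(0.81, [267.6, 326.7], 1055)]
```

```bash

python3 -m jog '[{"grip":-1,"slide":[1.9,4,0],"yaw":0},{"grip":-1,"slide":[1.9,4,0],"yaw":0},{"grip":-1,"slide":[1.9,4,0],"yaw":0},{"grip":-1,"slide":[1.9,4,0],"yaw":0},{"grip":-1,"slide":[1.9,4,0],"yaw":0},{"grip":-1,"slide":[1.9,4,0],"yaw":0},{"grip":-1,"slide":[1.8,4,0],"yaw":0},{"grip":-1,"slide":[1.8,4,0],"yaw":0}]' >/dev/null
python3 -m jog '[{"grip":-1,"slide":[1.8,4,0],"yaw":0},{"grip":-1,"slide":[1.8,3.8,0],"yaw":0.1},{"grip":-1,"slide":[0,0,0],"yaw":0.11},{"grip":-1,"slide":[0,0,0],"yaw":0},{"grip":-1,"slide":[0,0,0],"yaw":0},{"grip":-1,"slide":[0,0,0],"yaw":0},{"grip":-1,"slide":[0,0,0],"yaw":0}]' >/dev/null
python3 -c "
from h import *
c=manip.calibration('wrist');cv2.imwrite('pics/w4.png',manip.camera('wrist'))
r=manip.masks_of('c_mid','wrist')
for x in r: print(x['conf'],x['centre'],x['region'].sum(),px2w(c,x['centre'],.03))
q,f=fit([(c,r[0]['region'].astype(np.float32))],MOD,[.43,.347,2.79]);print(q,f)
go(q[0],q[1],.1,q[2])
"
```

```text
0.78 [254.5, 167.8] 4792 [[0.42659914 0.34799874 0.03      ]]
[0.42971472 0.34805229 2.79886879] 0.019916005432605743
t 13.75 pos [0.4307 0.3459 0.2649] psi 2.791 slide [ 0.17  0.18 16.49] yaw -0.008 j [ 0.09  0.37 -1.03  1.67  0.32  1.29  0.22] gw 1.002 gf 0.0 F [-0.1  0.8 -0.6]
```

```bash

python3 -m jog '[{"grip":-1,"slide":[0.15,0.2,3],"yaw":-0.008},{"grip":-1,"slide":[0,0,4],"yaw":0},{"grip":-1,"slide":[0,0,4],"yaw":0},{"grip":-1,"slide":[0,0,3],"yaw":0},{"grip":-1,"slide":[0,0,2],"yaw":0},{"grip":-1,"slide":[0,0,0.4],"yaw":0},{"grip":-1,"slide":[0,0,0],"yaw":0},{"grip":-1,"slide":[0,0,0],"yaw":0}]' >/dev/null
python3 -m jog '[{"grip":-1,"slide":[0,0,0],"yaw":0},{"grip":-1,"slide":[0,0,0],"yaw":0},{"grip":-1,"slide":[0,0,0],"yaw":0}]' >/dev/null
python3 -c "
from h import *
go(.4297,.348,.1,2.799)
"
```

```text
t 14.85 pos [0.4297 0.349  0.1014] psi 2.8 slide [-0.03 -0.1   0.14] yaw 0.001 j [-0.02  0.56 -0.91  1.82  0.51  1.02  0.09] gw 1.003 gf 0.0 F [ 0.2  0.1 -0.8]
```

```bash

python3 -m jog '[{"grip":-1,"slide":[0,-0.1,0.15],"yaw":0},{"grip":1,"slide":[0,0,0],"yaw":0},{"grip":1,"slide":[0,0,0],"yaw":0},{"grip":1,"slide":[0,0,0],"yaw":0},{"grip":1,"slide":[0,0,0],"yaw":0},{"grip":1,"slide":[0,0,0],"yaw":0},{"grip":1,"slide":[0,0,0],"yaw":0}]'
python3 -m jog '[{"grip":1,"slide":[0,0,-2],"yaw":0},{"grip":1,"slide":[0,0,-4],"yaw":0},{"grip":1,"slide":[0,0,-5],"yaw":0},{"grip":1,"slide":[0,0,-4],"yaw":-0.1},{"grip":1,"slide":[0,0,0],"yaw":-0.1},{"grip":1,"slide":[0,0,0],"yaw":0},{"grip":1,"slide":[0,0,0],"yaw":0},{"grip":1,"slide":[0,0,0],"yaw":0}]'
python3 -c "
from h import *
go(.5807,.0804,.25,3.0016)
"
```

```text
clock: 15.55
position: [0.4292, 0.348, 0.0995]
ee_rot: [0.17, 0.985, 0.0, 0.0]
ft_force: [-0.6, -0.9, 1.7]
grip_width: 0.155
grasp_force: 59.0
clock: 16.35
position: [0.4288, 0.3475, 0.2482]
ee_rot: [0.072, 0.997, -0.001, -0.001]
ft_force: [-0.1, 1.2, -3.0]
grip_width: 0.15
grasp_force: 59.1
t 16.35 pos [0.4288 0.3475 0.2482] psi 2.998 slide [-18.87 -24.26  -0.18] yaw -0.004 j [ 0.11  0.4  -1.06  1.69  0.36  1.27  0.39] gw 0.15 gf 59.1 F [-0.1  1.2 -3. ]
```

```bash

python3 -m jog '[{"grip":1,"slide":[-1.5,-3.5,0],"yaw":0},{"grip":1,"slide":[-3,-3.5,0],"yaw":0},{"grip":1,"slide":[-3,-3.5,0],"yaw":0},{"grip":1,"slide":[-3,-3.5,0],"yaw":0},{"grip":1,"slide":[-3,-3.5,0],"yaw":0},{"grip":1,"slide":[-3,-3.5,0],"yaw":0},{"grip":1,"slide":[-2.3,-3.2,0],"yaw":0},{"grip":1,"slide":[0,0,0],"yaw":0}]' >/dev/null
python3 -m jog '[{"grip":1,"slide":[0,0,0],"yaw":0},{"grip":1,"slide":[0,0,0],"yaw":0},{"grip":1,"slide":[0,0,0],"yaw":0},{"grip":1,"slide":[0,0,0],"yaw":0}]'
python3 -c "
from h import *
go(.5807,.0804,.108,3.0016)
cv2.imwrite('pics/w5.png',cv2.resize(manip.camera('wrist'),None,fx=1.2,fy=1.2))"
```

```text
clock: 17.55
position: [0.5806, 0.083, 0.2494]
ee_rot: [0.07, 0.998, -0.0, 0.0]
ft_force: [-0.6, -0.0, -2.2]
grip_width: 0.154
grasp_force: 59.4
t 17.55 pos [0.5806 0.083  0.2494] psi 3.001 slide [-0.04 -0.25 14.14] yaw -0.0 j [ 0.53  0.45 -0.96  1.6   0.38  1.29  0.94] gw 0.154 gf 59.4 F [-0.6 -0.  -2.2]
```

View pics/w5.png

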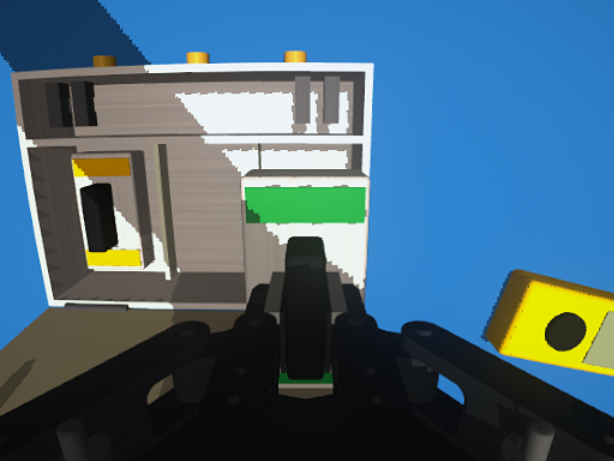

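Module b lies flat in the right-hand bay, and c hangs level over the left-hand bay. Lowering c.

```bash

python3 -m jog '[{"grip":1,"slide":[0,-0.25,2],"yaw":0},{"grip":1,"slide":[0,0,3],"yaw":0},{"grip":1,"slide":[0,0,3],"yaw":0},{"grip":1,"slide":[0,0,2.5],"yaw":0},{"grip":1,"slide":[0,0,2],"yaw":0},{"grip":1,"slide":[0,0,1],"yaw":0},{"grip":1,"slide":[0,0,0.5],"yaw":0},{"grip":1,"slide":[0,0,0.3],"yaw":0}]' >/dev/null
python3 -m jog '[{"grip":1,"slide":[0,0,0.1],"yaw":0},{"grip":1,"slide":[0,0,0],"yaw":0},{"grip":1,"slide":[0,0,0],"yaw":0}]'
python3 -m jog '[{"grip":0.3,"slide":[0,0,0],"yaw":0},{"grip":0.3,"slide":[0,0,0],"yaw":0},{"grip":0.3,"slide":[0,0,0],"yaw":0},{"grip":0.3,"slide":[0,0,-2],"yaw":0},{"grip":0.3,"slide":[0,0,-5],"yaw":0},{"grip":0.3,"slide":[0,0,-5],"yaw":0},{"grip":0.3,"slide":[0,0,-5],"yaw":0},{"grip":0.3,"slide":[0,0,0],"yaw":0}]'
python3 -c "
from h import *
go(.5,0,.3)
C={n:manip.calibration(n) for n in('top','side')}
for n in C:
    im=manip.camera(n);cv2.imwrite(f'pics/{n}6.png',im)
    print(n,'lid',[(round(x['conf'],2),x['centre'],int(x['region'].sum())) for x in manip.masks_of('lid',n)])
a=cv2.imread('pics/side6.png')[90:330,150:400];cv2.imwrite('pics/s6.png',cv2.resize(a,None,fx=2.4,fy=2.4,interpolation=2))
"
```

```text
clock: 18.7
position: [0.581, 0.0794, 0.1061]
ee_rot: [0.071, 0.997, -0.0, 0.001]
ft_force: [-0.0, 0.1, -2.1]
grip_width: 0.151
grasp_force: 59.3
clock: 19.5
position: [0.5828, 0.0808, 0.2826]
ee_rot: [0.071, 0.997, 0.001, 0.005]
ft_force: [0.5, 0.2, -0.3]
grip_width: 0.353
grasp_force: 0.0
t 19.5 pos [0.5828 0.0808 0.2826] psi 3.0 slide [ 7.04 -9.17 -1.83] yaw None j [ 0.55  0.42 -0.98  1.56  0.36  1.34  0.96] gw 0.353 gf 0.0 F [ 0.5  0.2 -0.3]
top lid [(0.78, [274.9, 169.7], 1267), (0.65, [154.8, 151.1], 1187)]
side lid [(0.74, [228.9, 191.5], 1671), (0.38, [260.4, 215.1], 5940), (0.34, [331.4, 167.7], 194)]
```

View pics/s6.png

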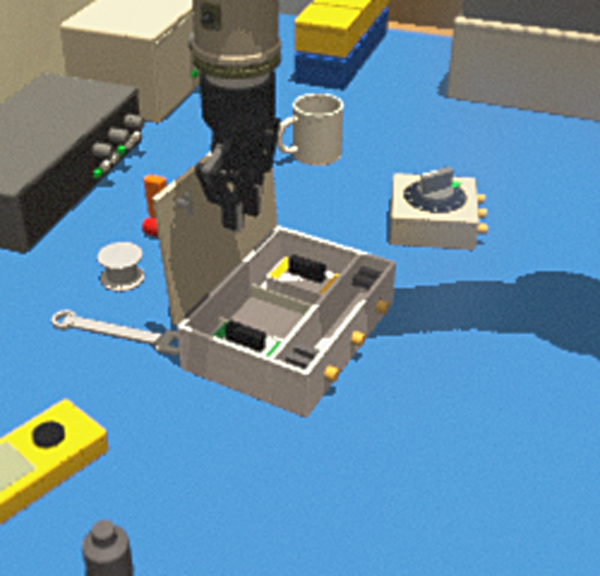

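```bash

python3 -m jog '[{"grip":1,"slide":[0,0,-4],"yaw":0},{"grip":1,"slide":[0,0,-4],"yaw":0},{"grip":1,"slide":[-2,-2,0],"yaw":0},{"grip":1,"slide":[-3.3,-2,0],"yaw":0},{"grip":1,"slide":[-3.3,-2,0],"yaw":0},{"grip":1,"slide":[-3.2,-1.8,0],"yaw":0},{"grip":1,"slide":[0,0,0],"yaw":0},{"grip":1,"slide":[0,0,0],"yaw":0}]'
python3 -m jog '[{"grip":1,"slide":[0,0,0],"yaw":0},{"grip":1,"slide":[0,0,0],"yaw":0},{"grip":1,"slide":[0,0,0],"yaw":0}]' >/dev/null
python3 -c "
from h import *
go(.6886,-.0135,.269,3.0016)
c=manip.calibration('top');im=manip.camera('top')
r=manip.masks_of('lid','top'); print([(round(x['conf'],2),x['centre']) for x in r])
cv2.imwrite('pics/t7.png',cv2.resize(im[60:260,160:400],None,fx=2.5,fy=2.5,interpolation=2))"
```

```text
clock: 20.5
position: [0.6866, -0.0147, 0.3529]
ee_rot: [0.071, 0.997, 0.0, -0.002]
ft_force: [-0.5, 1.1, 0.3]
grip_width: 0.0
grasp_force: 0.0
t 20.8 pos [ 0.686  -0.0139  0.3557] psi 3.001 slide [-0.24  0.08  8.67] yaw -0.001 j [ 0.49  0.6  -0.9   1.15  0.46  1.59  1.13] gw -0.001 gf 0.0 F [-0.1  0.4  0.8]
[(0.63, [235.4, 165.6])]
```

View pics/t7.png

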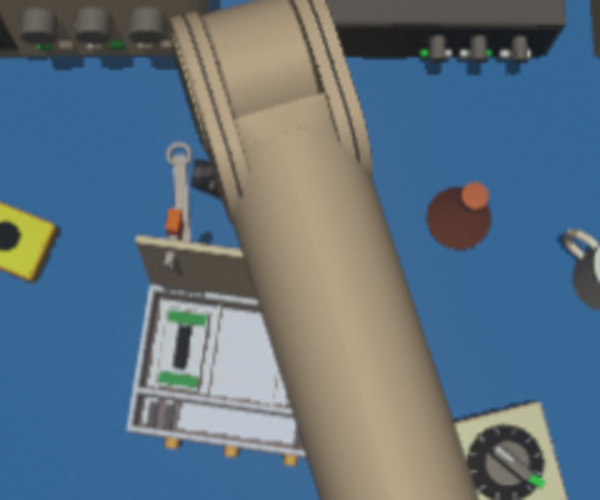

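```bash

python3 -m jog '[{"grip":1,"slide":[0,0,3],"yaw":0},{"grip":1,"slide":[0,0,3],"yaw":0},{"grip":1,"slide":[0,0,2.6],"yaw":0},{"grip":1,"slide":[0,0,0],"yaw":0},{"grip":1,"slide":[0,0,0],"yaw":0},{"grip":1,"slide":[1.2,0,0],"yaw":0},{"grip":1,"slide":[1,0,0],"yaw":0},{"grip":1,"slide":[1,0,0],"yaw":0}]'
python3 -m jog '[{"grip":1,"slide":[1.7,0,0.1],"yaw":0},{"grip":1,"slide":[1.7,0,0.1],"yaw":0},{"grip":1,"slide":[1.6,0,0.6],"yaw":0},{"grip":1,"slide":[1.6,0,0.6],"yaw":0},{"grip":1,"slide":[1.4,0,1],"yaw":0},{"grip":1,"slide":[1.4,0,1],"yaw":0}]'
python3 -c "
from h import *
go(.55,.006,.147,3.0016)
im=manip.camera('side')
cv2.imwrite('pics/s8.png',cv2.resize(im[60:260,150:400],None,fx=2,fy=2,interpolation=2))"
```

```text
clock: 21.7
position: [0.6555, -0.0095, 0.2721]
ee_rot: [0.071, 0.997, 0.0, 0.002]
ft_force: [3.6, -0.1, 2.1]
grip_width: -0.002
grasp_force: 1.6
clock: 22.3
position: [0.5619, 0.0037, 0.2371]
ee_rot: [0.071, 0.997, -0.0, 0.002]
ft_force: [2.0, 0.5, -0.0]
grip_width: 0.003
grasp_force: 0.9
t 22.3 pos [0.5619 0.0037 0.2371] psi 3.0 slide [1.24 0.06 9.  ] yaw -0.002 j [ 0.71  0.4  -0.98  1.68  0.35  1.24  1.08] gw 0.003 gf 0.9 F [ 2.   0.5 -0. ]
```

View pics/s8.png

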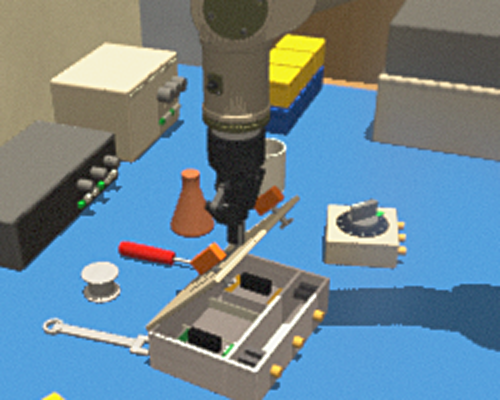

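The lid is following the fingers down and is at about 45°. I'll continue along the arc.

```bash

python3 -m jog '[{"grip":1,"slide":[1.2,0,1.3],"yaw":0},{"grip":1,"slide":[1.1,0,1.3],"yaw":0},{"grip":1,"slide":[0.7,0,1.5],"yaw":0},{"grip":1,"slide":[0.7,0,1.6],"yaw":0},{"grip":1,"slide":[0.4,0,1.6],"yaw":0},{"grip":1,"slide":[0.3,0,1.5],"yaw":0},{"grip":1,"slide":[0,0,0],"yaw":0},{"grip":1,"slide":[0,0,0],"yaw":0}]'
python3 -m jog '[{"grip":1,"slide":[0,0,0.3],"yaw":0},{"grip":1,"slide":[0,0,0.3],"yaw":0},{"grip":1,"slide":[0,0,0],"yaw":0}]'
python3 -c "
from h import *
go(.55,.006,.147,3.0016)"
```

```text
clock: 23.15
position: [0.5186, 0.0096, 0.1478]
ee_rot: [0.071, 0.997, -0.0, 0.0]
ft_force: [-0.2, -0.5, 0.3]
grip_width: -0.002
grasp_force: 0.0
clock: 23.45
position: [0.5191, 0.01, 0.1462]
ee_rot: [0.071, 0.997, -0.002, 0.0]
ft_force: [-27.7, -4.4, 65.3]
grip_width: 0.001
grasp_force: 32.7
t 23.45 pos [0.5191 0.01   0.1462] psi 3.0 slide [-3.12  0.04 -0.08] yaw -0.002 j [ 0.71  0.42 -0.96  1.88  0.4   1.05  1.02] gw 0.001 gf 32.7 F [-27.7  -4.4  65.3]
```

```bash

python3 -m jog '[{"grip":1,"slide":[0,0,-1],"yaw":0},{"grip":0,"slide":[0,0,-4],"yaw":0},{"grip":0,"slide":[0,0,-5],"yaw":0},{"grip":0,"slide":[1,2.5,0],"yaw":0},{"grip":0,"slide":[1,3,0],"yaw":0},{"grip":0,"slide":[1,3,0],"yaw":0},{"grip":0,"slide":[0,0,0],"yaw":0},{"grip":0,"slide":[0,0,0],"yaw":0}]' >/dev/null
python3 -m jog '[{"grip":0,"slide":[0,0,0],"yaw":0},{"grip":0,"slide":[0,0,0],"yaw":0},{"grip":0,"slide":[0,0,0],"yaw":0}]' >/dev/null
python3 -c "
from h import *
go(.5000,.0989,.157,3.0016)
STUD=[boxpts(.05,.014,.083,.107)]
for n,t,q0 in(('wrist','left_stud',(.5,.0989)),('wrist','right_stud',(.4762,-.0695)),('side','left_stud',(.5,.0989)),('side','right_stud',(.4762,-.0695))):
    c=manip.calibration(n);im=manip.camera(n);cv2.imwrite('pics/x9%s.png'%n,im);e=w2px(c,[*q0,.095])[0];print(n,t,e)
    for x in manip.masks_of(t,n):
        print(' ',round(x['conf'],2),x['centre'],x['region'].sum(),px2w(c,x['centre'],.1)[0])
        if np.hypot(*(e-x['centre']))<25: print(fit([(c,x['region'].astype(np.float32))],STUD,[*q0,3.0]))
"
```

```text
t 24.55 pos [0.5007 0.0971 0.2413] psi 2.998 slide [0.1  0.17 8.43] yaw -0.003 j [ 0.67  0.29 -1.07  1.8   0.27  1.21  0.94] gw 0.502 gf 0.0 F [0.2 0.4 0.2]
wrist left_stud [255.82528289 197.78157653]
  0.71 [264.1, 197.3] 1509 [0.49896483 0.1048283  0.1       ]
(array([0.50057882, 0.1027169 , 3.00082893]), np.float64(0.07782471925020218))
wrist right_stud [ 28.3451328  197.68419817]
  0.56 [32.5, 196.0] 2394 [ 0.47447387 -0.06163272  0.1       ]
(array([ 0.4766886 , -0.06575419,  2.95439519]), np.float64(0.137165829539299))
side left_stud [277.0544557  226.33840372]
  0.44 [276.9, 229.2] 167 [0.4944364 0.1157639 0.1      ]
(array([0.50082623, 0.10200527, 2.88423668]), np.float64(0.240643709897995))
side right_stud [303.90325984 194.06345311]
  0.62 [304.2, 194.2] 151 [ 0.47336596 -0.0621867   0.1       ]
(array([ 0.4768686 , -0.0666275 ,  5.97797025]), np.float64(0.18377482891082764))
  0.29 [276.2, 225.8] 140 [0.50086147 0.10332083 0.1       ]
```

View pics/x9wrist.png

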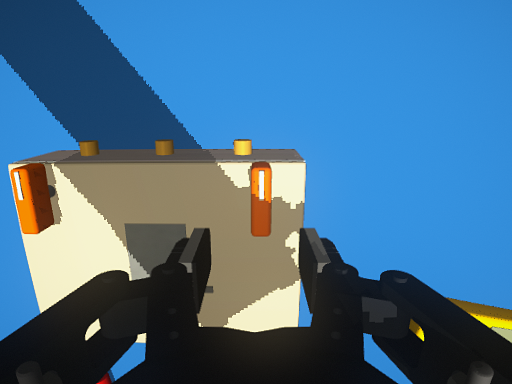

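The lid is shut. The left wing at px (261,200) and the right wing at (32,198) both run along the box's x axis. Grasping the left stud.

```bash

python3 -m jog '[{"grip":0,"slide":[0.1,0.5,2],"yaw":0},{"grip":0,"slide":[0,0,3],"yaw":0},{"grip":0,"slide":[0,0,2.5],"yaw":0},{"grip":0,"slide":[0,0,0.9],"yaw":0},{"grip":0,"slide":[0,0,0],"yaw":0},{"grip":0,"slide":[0,0,0],"yaw":0},{"grip":0,"slide":[0,0,0],"yaw":0},{"grip":0,"slide":[0,0,0],"yaw":0}]' 100 
python3 -c "
from h import *
go(.5006,.1022,.157,3.0016)"
```

```text
clock: 25.75
position: [0.5008, 0.103, 0.1584]
ee_rot: [0.071, 0.997, -0.0, 0.001]
ft_force: [0.1, -1.0, 1.6]
grip_width: 0.5
grasp_force: 0.0
t 25.75 pos [0.5008 0.103  0.1584] psi 3.0 slide [ 0.   -0.09  0.14] yaw -0.002 j [ 0.58  0.4  -1.01  1.88  0.39  1.07  0.84] gw 0.5 gf 0.0 F [ 0.1 -1.   1.6]
```

```bash

python3 -m jog '[{"grip":0,"slide":[0,-0.07,0.15],"yaw":0},{"grip":1,"slide":[0,0,0],"yaw":0},{"grip":1,"slide":[0,0,0],"yaw":0},{"grip":1,"slide":[0,0,0],"yaw":0},{"grip":1,"slide":[0,0,0],"yaw":0},{"grip":1,"slide":[0,0,0],"yaw":0}]' 100 
python3 -m jog '[{"grip":1,"slide":[0,0,0.3],"yaw":0},{"grip":1,"slide":[0,0,0.3],"yaw":0},{"grip":1,"slide":[0,0,0.3],"yaw":0},{"grip":1,"slide":[0,0,0],"yaw":0},{"grip":1,"slide":[0,0,0],"yaw":0}]' 
python3 -c "
from h import *
go(.5006,.1022,.1475,3.0016)"
```

```text
clock: 26.35
position: [0.5002, 0.1021, 0.156]
ee_rot: [0.071, 0.997, -0.0, 0.0]
ft_force: [-0.7, -1.7, 3.8]
grip_width: 0.141
grasp_force: 98.2
clock: 26.85
position: [0.5002, 0.1022, 0.1472]
ee_rot: [0.071, 0.997, -0.0, 0.0]
ft_force: [-3.7, -2.5, 11.3]
grip_width: 0.139
grasp_force: 101.0
t 26.85 pos [0.5002 0.1022 0.1472] psi 3.0 slide [-0.04  0.01 -0.03] yaw -0.002 j [ 0.57  0.41 -1.    1.89  0.4   1.05  0.83] gw 0.139 gf 101.0 F [-3.7 -2.5 11.3]
```

```bash

python3 -m jog '[{"grip":1,"slide":[0,0,0.05],"yaw":0.1},{"grip":1,"slide":[0,0,0],"yaw":0.14},{"grip":1,"slide":[0,0,0],"yaw":0.14},{"grip":1,"slide":[0,0,0],"yaw":0.14},{"grip":1,"slide":[0,0,0],"yaw":0.14},{"grip":1,"slide":[0,0,0],"yaw":0.14},{"grip":1,"slide":[0,0,0],"yaw":0.14},{"grip":1,"slide":[0,0,0],"yaw":0.14}]'
python3 -m jog '[{"grip":1,"slide":[0,0,0],"yaw":0.14},{"grip":1,"slide":[0,0,0],"yaw":0.14},{"grip":1,"slide":[0,0,0],"yaw":0.14},{"grip":1,"slide":[0,0,0],"yaw":0.08},{"grip":1,"slide":[0,0,0],"yaw":0},{"grip":1,"slide":[0,0,0],"yaw":0},{"grip":1,"slide":[0,0,0],"yaw":0}]'
python3 -c "
from h import *
go(.5006,.1022,.1475,3.0016-1.5708);print(manip.get_obs()['torque'])"
```

```text
clock: 27.65
position: [0.5005, 0.1025, 0.1472]
ee_rot: [0.576, 0.818, 0.0, 0.001]
ft_force: [-3.7, -2.1, 14.1]
grip_width: 0.14
grasp_force: 102.2
clock: 28.35
position: [0.5007, 0.1026, 0.1472]
ee_rot: [0.758, 0.652, 0.0, 0.001]
ft_force: [-3.7, -3.0, 13.3]
grip_width: 0.138
grasp_force: 101.7
t 28.35 pos [0.5007 0.1026 0.1472] psi 1.42 slide [-0.04 -0.   -0.03] yaw -0.011 j [ 0.34  0.32 -0.72  1.9   0.25  1.01 -0.63] gw 0.138 gf 101.7 F [-3.7 -3.  13.3]
[-0.44408267  0.70569592  0.12193732]
```

```bash

python3 -m jog '[{"grip":0,"slide":[0,0,0],"yaw":0},{"grip":0,"slide":[0,0,0],"yaw":0},{"grip":0,"slide":[0,0,0],"yaw":0},{"grip":0,"slide":[0,0,-1],"yaw":0},{"grip":0,"slide":[0,0,-3],"yaw":0},{"grip":0,"slide":[0,0,-4],"yaw":-0.13},{"grip":0,"slide":[0,0,0],"yaw":-0.145},{"grip":0,"slide":[0,0,0],"yaw":-0.145}]' >/dev/null
python3 -m jog '[{"grip":0,"slide":[0,0,0],"yaw":-0.145},{"grip":0,"slide":[0,0,0],"yaw":-0.145},{"grip":0,"slide":[0,0,0],"yaw":-0.145},{"grip":0,"slide":[0,0,0],"yaw":-0.145},{"grip":0,"slide":[0,0,0],"yaw":-0.145},{"grip":0,"slide":[0,0,0],"yaw":-0.145},{"grip":0,"slide":[0,0,0],"yaw":-0.145},{"grip":0,"slide":[0,0,0],"yaw":-0.145}]' >/dev/null
python3 -m jog '[{"grip":0,"slide":[0,-3,0],"yaw":0},{"grip":0,"slide":[0,-3.5,0],"yaw":0},{"grip":0,"slide":[0,-3.5,0],"yaw":0},{"grip":0,"slide":[0,-3.5,0],"yaw":0},{"grip":0,"slide":[0,-3.5,0],"yaw":0},{"grip":0,"slide":[0,0,0],"yaw":0},{"grip":0,"slide":[0,0,0],"yaw":0},{"grip":0,"slide":[0,0,0],"yaw":0}]'
python3 -m jog '[{"grip":0,"slide":[0,0,0],"yaw":0},{"grip":0,"slide":[0,0,0],"yaw":0}]' >/dev/null
python3 -c "
from h import *
go(.4768,-.066,.157,3.0016)
STUD=[boxpts(.05,.014,.083,.107)]
c=manip.calibration('wrist');im=manip.camera('wrist');cv2.imwrite('pics/x10.png',im)
for x in manip.masks_of('right_stud','wrist'):
   print(round(x['conf'],2),x['centre'],fit([(c,x['region'].astype(np.float32))],STUD,[.4768,-.066,3.0]))
"
```

```text
clock: 30.75
position: [0.4763, -0.0649, 0.2268]
ee_rot: [0.07, 0.998, 0.0, 0.0]
ft_force: [-1.0, -0.1, -0.1]
grip_width: 0.501
grasp_force: 0.0
t 30.95 pos [ 0.4762 -0.065   0.2265] psi 3.002 slide [-0.07 -0.09  6.95] yaw -0.0 j [ 0.87  0.16 -0.89  1.89  0.14  1.15  1.37] gw 0.499 gf 0.0 F [-0.7 -0.1  0.4]
0.82 [253.5, 206.5] (array([ 0.47761341, -0.06584672,  6.12400026]), np.float64(0.12001066654920578))
```

View pics/x10.png

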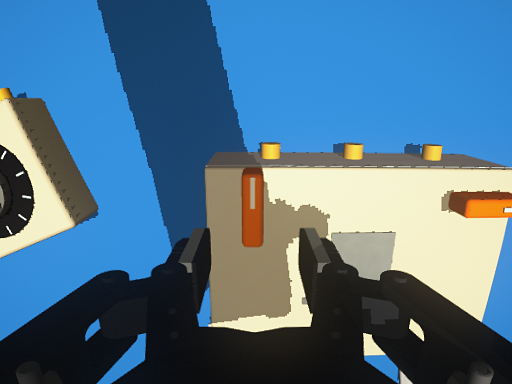

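The left wing now lies crosswise at px (485,205), so it is turned. The right wing at (253,207) is centred under the gripper, so I'm grasping it.

```bash

python3 -m jog '[{"grip":0,"slide":[-0.1,-0.1,2],"yaw":0},{"grip":0,"slide":[0,0,3],"yaw":0},{"grip":0,"slide":[0,0,1.5],"yaw":0},{"grip":0,"slide":[0,0,0.5],"yaw":0},{"grip":0,"slide":[0,0,0],"yaw":0},{"grip":0,"slide":[0,0,0],"yaw":0},{"grip":0,"slide":[0,0,0],"yaw":0},{"grip":0,"slide":[0,0,0],"yaw":0}]' |head -2
python3 -m jog '[{"grip":1,"slide":[0,0,0],"yaw":0},{"grip":1,"slide":[0,0,0],"yaw":0},{"grip":1,"slide":[0,0,0],"yaw":0},{"grip":1,"slide":[0,0,0],"yaw":0},{"grip":1,"slide":[0,0,0],"yaw":0}]' 100 
python3 -c "
from h import *
go(.4768,-.066,.1475,3.0016)"
```

```text
clock: 31.85
position: [0.4773, -0.0672, 0.1572]
clock: 32.35
position: [0.4771, -0.0667, 0.1566]
ee_rot: [0.071, 0.998, 0.0, 0.0]
ft_force: [-1.3, 3.1, 3.0]
grip_width: 0.14
grasp_force: 98.8
t 32.35 pos [ 0.4771 -0.0667  0.1566] psi 3.0 slide [0.04 0.07 0.91] yaw -0.001 j [ 0.83  0.27 -0.86  1.96  0.24  1.01  1.29] gw 0.14 gf 98.8 F [-1.3  3.1  3. ]
```

```bash

python3 -m jog '[{"grip":1,"slide":[0,0.05,0.3],"yaw":0},{"grip":1,"slide":[0,0,0.3],"yaw":0},{"grip":1,"slide":[0,0,0.35],"yaw":0},{"grip":1,"slide":[0,0,0],"yaw":0},{"grip":1,"slide":[0,0,0],"yaw":0}]' 
python3 -m jog '[{"grip":1,"slide":[0,0,0],"yaw":0.1},{"grip":1,"slide":[0,0,0],"yaw":0.14},{"grip":1,"slide":[0,0,0],"yaw":0.14},{"grip":1,"slide":[0,0,0],"yaw":0.14},{"grip":1,"slide":[0,0,0],"yaw":0.14},{"grip":1,"slide":[0,0,0],"yaw":0.14},{"grip":1,"slide":[0,0,0],"yaw":0.14},{"grip":1,"slide":[0,0,0],"yaw":0.14}]'
python3 -m jog '[{"grip":1,"slide":[0,0,0],"yaw":0.14},{"grip":1,"slide":[0,0,0],"yaw":0.14},{"grip":1,"slide":[0,0,0],"yaw":0.14},{"grip":1,"slide":[0,0,0],"yaw":0.08},{"grip":1,"slide":[0,0,0],"yaw":0},{"grip":1,"slide":[0,0,0],"yaw":0},{"grip":1,"slide":[0,0,0],"yaw":0}]'
python3 -c "
from h import *
go(.4768,-.066,.1475,3.0016-1.5708)"
```

```text
clock: 32.85
position: [0.4773, -0.0666, 0.1477]
ee_rot: [0.071, 0.997, -0.0, 0.0]
ft_force: [-6.4, 3.2, 19.4]
grip_width: 0.141
grasp_force: 101.1
clock: 33.65
position: [0.4768, -0.067, 0.1477]
ee_rot: [0.576, 0.817, -0.001, 0.0]
ft_force: [-8.6, 1.3, 20.0]
grip_width: 0.138
grasp_force: 100.9
clock: 34.35
position: [0.4766, -0.067, 0.1477]
ee_rot: [0.758, 0.652, -0.001, 0.0]
ft_force: [-9.7, 1.7, 22.2]
grip_width: 0.143
grasp_force: 101.1
t 34.35 pos [ 0.4766 -0.067   0.1477] psi 1.42 slide [0.1  0.01 0.02] yaw -0.011 j [ 0.62  0.23 -0.62  1.98  0.16  0.98 -0.24] gw 0.143 gf 101.1 F [-9.7  1.7 22.2]
```

```bash

python3 -m jog '[{"grip":0,"slide":[0,0,0],"yaw":0},{"grip":0,"slide":[0,0,0],"yaw":0},{"grip":0,"slide":[0,0,0],"yaw":0},{"grip":0,"slide":[0,0,-1],"yaw":0},{"grip":0,"slide":[0,0,-4],"yaw":0},{"grip":0,"slide":[0,0,-5],"yaw":0},{"grip":-1,"slide":[-3,0,-3],"yaw":0},{"grip":-1,"slide":[-4,0,0],"yaw":0}]' >/dev/null
python3 -m jog '[{"grip":-1,"slide":[-4,0,0],"yaw":0},{"grip":-1,"slide":[-4,0,0],"yaw":0},{"grip":-1,"slide":[-4,0.4,0],"yaw":0},{"grip":-1,"slide":[-3.5,0,0],"yaw":0},{"grip":-1,"slide":[0,0,0],"yaw":0},{"grip":-1,"slide":[0,0,0],"yaw":0},{"grip":-1,"slide":[0,0,0],"yaw":0},{"grip":-1,"slide":[0,0,0],"yaw":0}]'
python3 -c "
from h import *
go(.445,-.295,.27)
STUD=[boxpts(.05,.014,.079,.103)]
for n in('wrist','side','top'):
  c=manip.calibration(n);im=manip.camera(n);cv2.imwrite('pics/y11%s.png'%n,im)
  print(n,w2px(c,[[.445,-.295,.077]]))
  for t in('dial_grip','left_stud','right_stud'):
    for x in manip.masks_of(t,n)[:3]:
      print(n,t,round(x['conf'],2),x['centre'],x['region'].sum())
a=cv2.imread('pics/y11wrist.png');cv2.imwrite('pics/y12.png',a)
b=cv2.resize(cv2.imread('pics/y11side.png')[150:270,230:370],None,fx=3,fy=3,interpolation=2)
cv2.imwrite('pics/y12.png',np.hstack([cv2.resize(a[:360,100:420],None,fx=1,fy=1),b]))
"
```

```text
clock: 35.95
position: [0.4476, -0.2884, 0.2773]
ee_rot: [0.758, 0.653, 0.0, 0.0]
ft_force: [-0.6, -0.7, 0.5]
grip_width: 0.999
grasp_force: 0.0
t 35.95 pos [ 0.4476 -0.2884  0.2773] psi 1.422 slide [-0.69 -0.16  0.73] yaw None j [ 0.89  0.18 -0.45  1.72  0.08  1.26  0.27] gw 0.999 gf 0.0 F [-0.6 -0.7  0.5]
wrist [[251.8869013  189.40193934]]
wrist dial_grip 0.61 [253.1, 184.2] 2551
wrist left_stud 0.27 [465.6, 258.7] 5491
side [[331.63233244 164.48135943]]
side dial_grip 0.48 [333.1, 169.5] 185
side left_stud 0.47 [278.9, 230.9] 126
side right_stud 0.64 [304.4, 194.7] 84
top [[363.4677502 244.8082699]]
top dial_grip 0.55 [222.8, 225.6] 87
top dial_grip 0.53 [364.3, 244.2] 196
top left_stud 0.63 [226.1, 224.2] 96
top right_stud 0.63 [278.4, 231.5] 98
```

View pics/y12.png

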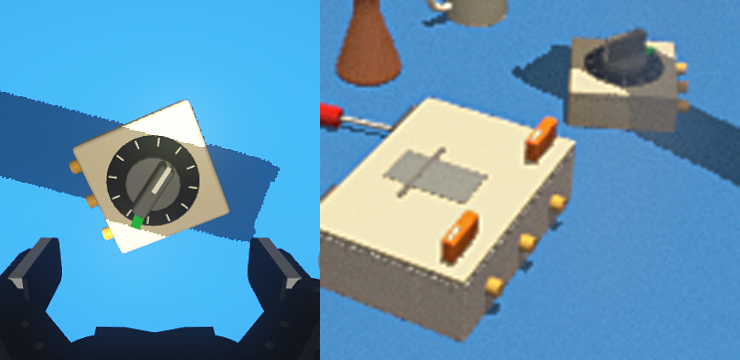

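Both studs are crosswise (right picture, (540,140) and (460,237)). The dial's white line is at the upper right (left picture, (162,180)) and the marker at the lower left (137,222), so roughly a half turn is needed. Measuring it precisely.

```bash
python3 - <<'E'
from h import *
c=manip.calibration('wrist');im=manip.camera('wrist');hsv=cv2.cvtColor(im,cv2.COLOR_BGR2HSV)
reg=np.zeros((384,512),bool);reg[90:260,170:340]=1
g=reg&(hsv[...,0]>45)&(hsv[...,0]<75)&(hsv[...,1]>130)&(hsv[...,2]>60)
gp=np.argwhere(g)[:,::-1].mean(0);print('green',g.sum(),gp,px2w(c,gp,.052))
gw=px2w(c,gp,.052)[0]
# axis from disc dark scale outline: dark pixels ring -> enclosing ellipse
m=manip.masks_of('dial_grip','wrist')
x=m[0];print(x['conf'],x['region'].sum())
rg=x['region'];ys,xs=np.nonzero(rg);print(xs.min(),xs.max(),ys.min(),ys.max())
BAR=[boxpts(.05,.014,.062,.09)]
DISC=[np.array([[.026*np.cos(a),.026*np.sin(a),z] for a in np.arange(0,6.28,.2) for z in(.052,.062)])]
q0=px2w(c,x['centre'],.077)[0]
for nm,P in(('bar',BAR),('bar+disc',BAR+DISC)): print(nm,fit([(c,rg.astype(np.float32))],P,[q0[0],q0[1],0]))
# white line
w=reg&(im.min(2)>140)&(hsv[...,1]<60); n,l,st,ce=cv2.connectedComponentsWithStats(w.astype(np.uint8))
for i in range(1,n):
    if st[i,4]>15: print('white',st[i],ce[i],px2w(c,ce[i],.09))
s=px2w(c,[[0,0]],.05)
# dark scale ring
d=reg&(im.max(2)<60);n,l,st,ce=cv2.connectedComponentsWithStats(d.astype(np.uint8));i=1+st[1:,4].argmax()
cn=cv2.findContours((l==i).astype(np.uint8),cv2.RETR_EXTERNAL,cv2.CHAIN_APPROX_NONE)[0][0]
e=cv2.fitEllipse(cv2.convexHull(cn));print('ring',e,px2w(c,e[0],.052))
cv2.imwrite('pics/y13.png',cv2.resize(im[100:250,180:330],None,fx=4,fy=4,interpolation=2))
E
```

```text
green 125 [237.144 220.6  ] [[ 0.42395361 -0.33240563  0.052     ]]
0.92 2431
226 280 155 216
bar (array([ 0.44699221, -0.29439326,  0.75611088]), np.float64(0.5240641832351685))
bar+disc (array([ 0.44581607, -0.2946149 ,  0.93019716]), np.float64(0.0868469774723053))
white [ 224   99   83   49 1923] [271.81643266 123.41809672] [[ 0.46900849 -0.24108866  0.09      ]]
white [252 166  20  26 141] [261.55319149 178.58156028] [[ 0.45443976 -0.28461394  0.09      ]]
white [207 220  58  32 892] [231.50560538 235.70067265] [[ 0.42108067 -0.33156632  0.09      ]]
ring ((231.29026794433594, 172.12770080566406), (44.568729400634766, 78.9835433959961), 19.43185806274414) [[ 0.4264526  -0.28316086  0.052     ]]
```

View pics/y13.png

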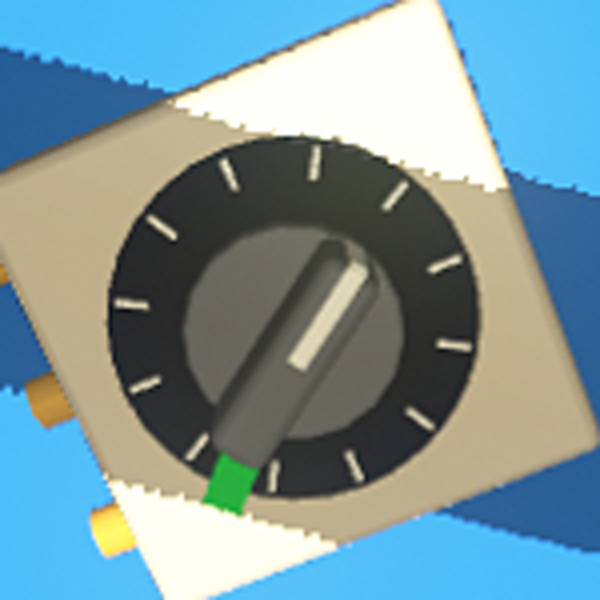

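```bash
python3 - <<'E'
from h import *
c=manip.calibration('wrist')
f=lambda p:np.array(p)/4+[180,100]-.4
w=px2w(c,[f((300,362)),f((355,268))],.09); d=w[1]-w[0]; print('white',w,np.arctan2(d[1],d[0]))
# ring of scale at z~.05: left 108, right 480, top 137, bottom 498 (4x)
r=px2w(c,[f((108,303)),f((480,330)),f((313,136)),f((285,498))],.051); print(r,(r[0]+r[1])/2,(r[2]+r[3])/2)
A=np.array([.4458,-.2946])
g=px2w(c,[f((223,507)),f((238,461)),f((203,500)),f((243,514))],.052)
for p in g: print('green',p,np.arctan2(*(p[:2]-A)[::-1]),np.hypot(*(p[:2]-A)))
E
```

```text
white [[ 0.44724637 -0.29359001  0.09      ]
 [ 0.46142564 -0.27541975  0.09      ]] 0.9081484961506526
[[ 0.40242278 -0.28293537  0.051     ]
 [ 0.48968113 -0.30279316  0.051     ]
 [ 0.45669813 -0.25110053  0.051     ]
 [ 0.43675317 -0.33848586  0.051     ]] [ 0.44605195 -0.29286427  0.051     ] [ 0.44672565 -0.2947932   0.051     ]
green [ 0.4211819  -0.33818544  0.052     ] -2.084949314954188 0.050057383390950845
green [ 0.42685082 -0.32673227  0.052     ] -2.1036259982873036 0.03730354441886181
green [ 0.41656638 -0.33560877  0.052     ] -2.190102963687326 0.05036192892185467
green [ 0.42581002 -0.34077167  0.052     ] -1.9793805396838204 0.05031323742355406
```

```bash

python3 -m jog '[{"grip":0,"slide":[-0.6,-0.1,2],"yaw":0.14},{"grip":0,"slide":[0,0,3],"yaw":0.14},{"grip":0,"slide":[0,0,0],"yaw":0.14},{"grip":0,"slide":[0,0,0],"yaw":0.087},{"grip":0,"slide":[0,0,4],"yaw":0},{"grip":0,"slide":[0,0,3],"yaw":0},{"grip":0,"slide":[0,0,0],"yaw":0},{"grip":0,"slide":[0,0,0],"yaw":0}]' 40 >/dev/null
python3 -m jog '[{"grip":0,"slide":[0,0,0],"yaw":0},{"grip":0,"slide":[0,0,0],"yaw":0},{"grip":0,"slide":[0,0,0],"yaw":0}]' >/dev/null
python3 -c "
from h import *
go(.446,-.294,.138,.915)"
```

```text
t 37.75 pos [ 0.4457 -0.2958  0.1581] psi 0.913 slide [ 0.16 -0.09  2.01] yaw -0.002 j [ 0.84  0.3  -0.39  1.85  0.13  1.02 -0.26] gw 0.5 gf 0.0 F [-0.5 -0.4 -0.3]
```

```bash

python3 -m jog '[{"grip":0,"slide":[0.15,-0.1,1],"yaw":0},{"grip":0,"slide":[0,0,1],"yaw":0},{"grip":0,"slide":[0,0,0],"yaw":0},{"grip":0,"slide":[0,0,0],"yaw":0},{"grip":1,"slide":[0,0,0],"yaw":0},{"grip":1,"slide":[0,0,0],"yaw":0},{"grip":1,"slide":[0,0,0],"yaw":0},{"grip":1,"slide":[0,0,0],"yaw":0}]'
python3 -m jog '[{"grip":1,"slide":[0,0,0],"yaw":0.14},{"grip":1,"slide":[0,0,0],"yaw":0.14},{"grip":1,"slide":[0,0,0],"yaw":0.14},{"grip":1,"slide":[0,0,0],"yaw":0.14},{"grip":1,"slide":[0,0,0],"yaw":0.14},{"grip":1,"slide":[0,0,0],"yaw":0.14},{"grip":1,"slide":[0,0,0],"yaw":0.14},{"grip":1,"slide":[0,0,0],"yaw":0.14}]'
python3 -m jog '[{"grip":1,"slide":[0,0,0],"yaw":0.14},{"grip":1,"slide":[0,0,0],"yaw":0.14},{"grip":1,"slide":[0,0,0],"yaw":0.15},{"grip":1,"slide":[0,0,0],"yaw":0},{"grip":1,"slide":[0,0,0],"yaw":0},{"grip":1,"slide":[0,0,0],"yaw":0}]'
python3 -c "
from h import *
go(.446,-.294,.138,-.635)"
```

```text
clock: 38.55
position: [0.4459, -0.2939, 0.1374]
ee_rot: [0.898, 0.441, 0.0, 0.001]
ft_force: [2.5, -1.3, 0.4]
grip_width: 0.157
grasp_force: 43.2
clock: 39.35
position: [0.4463, -0.2951, 0.1374]
ee_rot: [0.994, -0.107, 0.002, 0.001]
ft_force: [6.4, -7.4, -5.2]
grip_width: 0.157
grasp_force: 42.2
clock: 39.95
position: [0.446, -0.2956, 0.1374]
ee_rot: [0.949, -0.314, 0.002, 0.001]
ft_force: [5.7, -9.0, -6.0]
grip_width: 0.154
grasp_force: 42.3
t 39.95 pos [ 0.446  -0.2956  0.1374] psi -0.638 slide [-0.1  -0.13 -0.06] yaw -0.003 j [ 0.63  0.3  -0.15  1.88  0.06  0.96 -1.75] gw 0.154 gf 42.3 F [ 5.7 -9.  -6. ]
```

```bash

python3 -m jog '[{"grip":0,"slide":[0,0,0],"yaw":0},{"grip":0,"slide":[0,0,0],"yaw":0},{"grip":0,"slide":[0,0,0],"yaw":0},{"grip":0,"slide":[0,0,-3],"yaw":0},{"grip":0,"slide":[0,0,-5],"yaw":-0.143},{"grip":0,"slide":[0,0,-4],"yaw":-0.143},{"grip":-1,"slide":[0,0,0],"yaw":-0.143},{"grip":-1,"slide":[0,0,0],"yaw":-0.143}]' >/dev/null
python3 -m jog '[{"grip":-1,"slide":[0,0,0],"yaw":-0.143},{"grip":-1,"slide":[0,0,0],"yaw":-0.143},{"grip":-1,"slide":[0,0,0],"yaw":-0.143},{"grip":-1,"slide":[0,0,0],"yaw":-0.143},{"grip":-1,"slide":[0,0,0],"yaw":-0.143},{"grip":-1,"slide":[0,0,0],"yaw":-0.143},{"grip":-1,"slide":[0,0,0],"yaw":-0.143},{"grip":-1,"slide":[0,0,0],"yaw":-0.143}]' >/dev/null
python3 -m jog '[{"grip":-1,"slide":[0,0,0],"yaw":-0.143},{"grip":-1,"slide":[0,0,0],"yaw":-0.143},{"grip":-1,"slide":[0,0,0],"yaw":-0.143},{"grip":-1,"slide":[0,0,0],"yaw":-0.143},{"grip":-1,"slide":[0,0,0],"yaw":-0.143},{"grip":-1,"slide":[0,0,0],"yaw":-0.143},{"grip":-1,"slide":[0,0,0],"yaw":-0.143},{"grip":-1,"slide":[0,0,0],"yaw":-0.143}]' >/dev/null
python3 -m jog '[{"grip":-1,"slide":[0,0,0],"yaw":-0.143},{"grip":-1,"slide":[0,0,0],"yaw":-0.143},{"grip":-1,"slide":[0,0,0],"yaw":0},{"grip":-1,"slide":[0,0,0],"yaw":0},{"grip":-1,"slide":[0,0,0],"yaw":0},{"grip":-1,"slide":[0,0,0],"yaw":0}]' >/dev/null
python3 -c "
from h import *
go(.446,-.294,.138,2.503)
cv2.imwrite('pics/y14.png',manip.camera('wrist'))
a=cv2.imread('pics/y14.png');cv2.imwrite('pics/y15.png',cv2.resize(a[100:250,180:330],None,fx=4,fy=4,interpolation=2))"
```

```text
t 42.95 pos [ 0.4453 -0.2936  0.2569] psi 2.507 slide [-8.000e-02  1.000e-02  1.189e+01] yaw 0.004 j [ 0.89  0.19 -0.44  1.75  0.09  1.22  1.37] gw 0.999 gf 0.0 F [-0.1 -0.4  0.5]
```

View pics/y15.png

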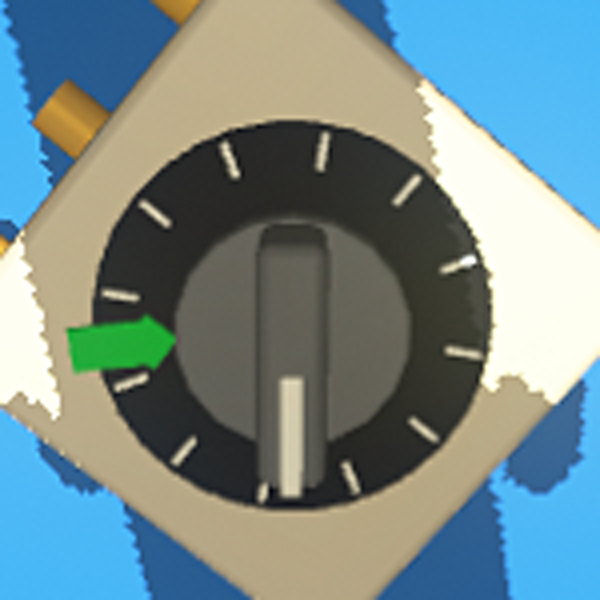

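The whole green marker now shows, from (72,350) to its tip at (176,339), and the white line points straight down at x≈290. Computing the remaining turn.

```bash
python3 - <<'E'
from h import *
c=manip.calibration('wrist')
f=lambda p:np.array(p)/4+[180,100]-.4
w=px2w(c,[f((290,377)),f((290,495))],.09); d=w[1]-w[0]; a=np.arctan2(d[1],d[0]);print('white',a)
g=px2w(c,[f((176,339)),f((72,350))],.051); d=g[1]-g[0]; print('g along',np.arctan2(d[1],d[0]),g)
r=px2w(c,[f((94,310)),f((492,310)),f((293,120)),f((293,510))],.051);A=np.array([(r[0]+r[1])[0]/2,(r[2]+r[3])[1]/2]);print('A',r.mean(0))
for A in(r.mean(0)[:2],np.array([.446,-.294])):
    for p in(g.mean(0),g[1]):
        b=np.arctan2(*(p[:2]-A)[::-1]);print(b,'cw turn',(a-b)%(2*np.pi))
E
```

```text
white -0.6344257690813645
g along -2.0956595638074296 [[ 0.4329133  -0.31773366  0.051     ]
 [ 0.42103311 -0.3382508   0.051     ]]
A [ 0.44424758 -0.29346768  0.051     ]
-2.0347242817090936 cw turn 1.400298512627729
-2.0490360233272495 cw turn 1.414610254245885
-2.0810863874162737 cw turn 1.446660618334909
-2.0844863890327754 cw turn 1.4500606199514108
```

```bash

python3 -m jog '[{"grip":0,"slide":[-0.1,0,3],"yaw":0},{"grip":0,"slide":[0,0,4],"yaw":0},{"grip":0,"slide":[0,0,3],"yaw":0},{"grip":0,"slide":[0,0,1.9],"yaw":0},{"grip":0,"slide":[0,0,0],"yaw":0},{"grip":0,"slide":[0,0,0],"yaw":0},{"grip":0,"slide":[0,0,0],"yaw":0}]' |head -2
python3 -m jog '[{"grip":1,"slide":[0,0,0],"yaw":0},{"grip":1,"slide":[0,0,0],"yaw":0},{"grip":1,"slide":[0,0,0],"yaw":0},{"grip":1,"slide":[0,0,0],"yaw":0}]'
python3 -m jog '[{"grip":1,"slide":[0,0,0],"yaw":0.14},{"grip":1,"slide":[0,0,0],"yaw":0.14},{"grip":1,"slide":[0,0,0],"yaw":0.14},{"grip":1,"slide":[0,0,0],"yaw":0.14},{"grip":1,"slide":[0,0,0],"yaw":0.14},{"grip":1,"slide":[0,0,0],"yaw":0.14},{"grip":1,"slide":[0,0,0],"yaw":0.14},{"grip":1,"slide":[0,0,0],"yaw":0.14}]' >/dev/null
python3 -m jog '[{"grip":1,"slide":[0,0,0],"yaw":0.14},{"grip":1,"slide":[0,0,0],"yaw":0.13},{"grip":1,"slide":[0,0,0],"yaw":0.06},{"grip":1,"slide":[0,0,0],"yaw":0},{"grip":1,"slide":[0,0,0],"yaw":0},{"grip":1,"slide":[0,0,0],"yaw":0}]'
python3 -c "
from h import *
go(.446,-.294,.138,-2.085+np.pi)"
```

```text
clock: 43.7
position: [0.4469, -0.2946, 0.1394]
clock: 44.1
position: [0.446, -0.2954, 0.1391]
ee_rot: [0.312, 0.95, -0.001, 0.001]
ft_force: [-3.3, -1.8, 6.6]
grip_width: 0.155
grasp_force: 41.1
clock: 45.5
position: [0.445, -0.2959, 0.1391]
ee_rot: [0.864, 0.504, -0.001, 0.001]
ft_force: [-9.2, -1.9, 10.0]
grip_width: 0.157
grasp_force: 41.5
t 45.5 pos [ 0.445  -0.2959  0.1391] psi 1.057 slide [ 0.21 -0.01  0.11] yaw 0.0 j [ 0.68  0.3  -0.2   1.87  0.08  0.97 -0.07] gw 0.157 gf 41.5 F [-9.2 -1.9 10. ]
```

Release, rise and check the dial and studs.

```bash

python3 -m jog '[{"grip":0,"slide":[0,0,0],"yaw":0},{"grip":0,"slide":[0,0,0],"yaw":0},{"grip":0,"slide":[0,0,0],"yaw":0},{"grip":0,"slide":[0,0,-3],"yaw":0},{"grip":0,"slide":[0,0,-5],"yaw":0},{"grip":-1,"slide":[0,0,-4],"yaw":0},{"grip":-1,"slide":[0,0,0],"yaw":0},{"grip":-1,"slide":[0,0,0],"yaw":0}]' >/dev/null
python3 -m jog '[{"grip":-1,"slide":[0,0,0],"yaw":0},{"grip":-1,"slide":[0,0,0],"yaw":0},{"grip":-1,"slide":[0,0,0],"yaw":0}]'
python3 - <<'E'
from h import *
go(.446,-.294,.138)
w=manip.camera('wrist'); 
c=manip.calibration('side'); s=manip.camera('side')
# stud height check: silhouette fit over z, crosswise at known positions
for t,q in(('left_stud',(.5006,.1024)),('right_stud',(.4768,-.0665))):
    e=w2px(c,[*q,.09])[0]
    for x in manip.masks_of(t,'side'):
        if np.hypot(*(e-x['centre']))<25:
            m=x['region'].astype(np.float32); print(t,x['conf'],[(dz,round(float(np.abs(sil(c,[boxpts(.05,.014,.074+dz,.098+dz)],(*q,1.43))-m).sum()/m.sum()),3)) for dz in(0,.002,.004,.006,.009)])
a=cv2.resize(w[100:250,180:330],None,fx=2.6,fy=2.6,interpolation=2)
b=cv2.resize(s[150:280,235:368],None,fx=3,fy=3,interpolation=2)[:390,:400]
cv2.imwrite('pics/z1.png',np.hstack([a,b]))
E
```

```text
clock: 46.6
position: [0.4459, -0.294, 0.2569]
ee_rot: [0.863, 0.505, -0.0, -0.001]
ft_force: [-0.2, -0.0, -0.5]
grip_width: 1.004
grasp_force: 0.0
t 46.6 pos [ 0.4459 -0.294   0.2569] psi 1.059 slide [1.000e-02 3.000e-02 1.189e+01] yaw None j [ 0.69  0.18 -0.21  1.76  0.04  1.21 -0.05] gw 1.004 gf 0.0 F [-0.2 -0.  -0.5]
```

View pics/z1.png

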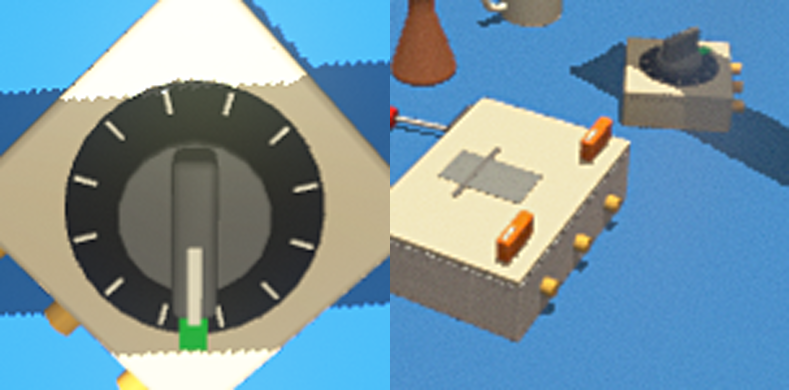

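The white line sits on the green marker (both at x≈194), and both wings lie crosswise. One last check of the studs' height, by colour, before handing in.

```bash
python3 - <<'E'
from h import *
c=manip.calibration('side'); s=manip.camera('side');h=cv2.cvtColor(s,cv2.COLOR_BGR2HSV)
o=((h[...,0]<13)&(h[...,1]>150)&(h[...,2]>80)).astype(np.uint8)
for q in((.5006,.1024),(.4768,-.0665)):
    e=w2px(c,[*q,.09])[0].astype(int); m=np.zeros((384,512),np.float32); sl=np.s_[e[1]-14:e[1]+15,e[0]-12:e[0]+13]; m[sl]=o[sl]
    k=m.sum(); print(e,k,[(dz,round(min(float(np.abs(sil(c,[boxpts(.05,.014,.074+dz,.098+dz)],(q[0]+dx,q[1]+dy,1.43))-m).sum()/k) for dx in(-.001,0,.001) for dy in(-.001,0,.001)),3)) for dz in(0,.002,.004,.006,.009)])
E
```

```text
[276 228] 57.0 [(0, 1.814), (0.002, 1.811), (0.004, 1.826), (0.006, 1.828), (0.009, 1.843)]
[303 195] 52.0 [(0, 1.401), (0.002, 1.365), (0.004, 1.358), (0.006, 1.368), (0.009, 1.394)]
```

```bash
python3 - <<'E'
from h import *
c=manip.calibration('side'); s=manip.camera('side').astype(int)
o=((s[...,2]-s[...,0])>70)&(s[...,2]-s[...,1]>45)
for q in((.5006,.1024),(.4768,-.0665)):
    e=w2px(c,[*q,.09])[0].astype(int); m=np.zeros((384,512),np.uint8); sl=np.s_[e[1]-14:e[1]+15,e[0]-12:e[0]+13]; m[sl]=o[sl]
    m=cv2.morphologyEx(m,cv2.MORPH_CLOSE,np.ones((3,3),np.uint8)).astype(np.float32)
    k=m.sum(); print(e,k,[(dz,round(min(float(np.abs(sil(c,[boxpts(.05,.014,.074+dz,.098+dz)],(q[0]+dx,q[1]+dy,1.43))-m).sum()/k) for dx in(-.001,0,.001) for dy in(-.001,0,.001)),3)) for dz in(0,.002,.004,.006,.009)])
E
```

```text
[276 228] 122.0 [(0, 0.454), (0.002, 0.363), (0.004, 0.336), (0.006, 0.322), (0.009, 0.332)]
[303 195] 88.0 [(0, 0.501), (0.002, 0.424), (0.004, 0.401), (0.006, 0.399), (0.009, 0.415)]
```

```bash
python3 -c "
from workcell import manip
print(manip.hand_in())"
```

```text
the job is handed in; nothing more can be done
None
```

I handed the job in at about 47 s with modules b and c (the only two on the bench) flat in the outer bays, the lid shut, both studs turned a full quarter turn clockwise, and the dial's white line on the green marker; no verdict came back, and camera checks confirmed the studs' turn but couldn't confirm how far they are held in.

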